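Feed the key jig home along the fence with the push stick

ROBOT

A 6-joint arm with a two-finger parallel gripper is mounted at the origin on the work surface. World frame = base frame: x ahead of the robot, y to its left, z up, the work surface at z = 0. Lengths are in mm, angles in rad, forces in N, time in s.
With the tool pointing down it reaches from about 300 to 850 mm from the base axis. Payload 5.4 kg.
Tool frame: the origin (TCP) lies at the very end of the fingers, on their centre line; the grasp point (between the pads) lies 19 mm behind it; x points along the fingers, y is the direction in which the jaws open and shut, and the axes are right-handed (so a half turn about x gives the same grasp; the last joint's range is limited). The gripper opens to 85 mm and grips with 20 to 120 N. Pads are 22 mm wide; open, the fingers measure 114 mm over their backs; the gripper's body (76 mm by 85 mm) begins 54 mm behind the grasp point. The pads swing forward as they close: fully open they stand 13 mm farther back than shut.
Start: joints at [1.14, 0.158, 1.597, -0, 1.386, -0.21], TCP at [125.942, 561.021, 231.299] pointing down, gripper open.
Joint ranges: [-2.91, 2.91], [-0.94, 2.29], [0.18, 2.7], [-1.29, 4.43], [0.17, 2.64], [-3, 3]. Speed limits (rad/s): [2.57, 2.57, 3.14, 3.14, 3.14, 3.14].

INTERFACE

Orientations are given as a rotation vector (axis times angle).
In Python, from station import ctrl, cams gives the robot as it stands.
- The arm moves only by the tool apply_moves, never from a script. Its argument "commands" is a list of rows, each an object of numbers: "jaw": the closure, from 0 (fully open) to 1 (shut); "tx", "ty", "tz": the shift along the tool's x, y, z in cm; "ax", "ay", "az": the turn, a rotation vector about the tool's x, y, z in degrees. A call has 1 to 20 rows; each row shifts and turns the commanded pose from where the row before left it, along the tool's axes as they then stand; what a row does not reach is not made up. A row lasts 1/12 s, in which the tool goes at most 41.7 mm and 7.16 degrees, less where a joint would pass 70% of its speed; a pose out of reach is approached as far as the arm can. A call with a gripper value outside its range is refused whole. The fingers move at their own pace and stop on an object; the grip force is fixed at half the most. Time passes only in rows, so rows that do not move let the fingers close. It gives the time, the measured TCP pose, the force and the opening at its end, in the units of the state.
- ctrl.sense(): the state, without advancing time (a new reading comes with each control period).
- cams.camera(name): name is "side" or "top"; returns (picture, depth): 480x640x3 uint8, blue, green, red; 480x640 float32, mm along the optical axis (not along the pixel's ray), 0 where there is no reading.
- cams.camera_params(name): a dict with "mtx" (3x3 intrinsics, pixels), "R" (3x3) and "t" (3): a world point X has camera coordinates R X + t. Camera axes: x right, y down, z forward; pixel columns grow to the right and rows downward; lengths in mm; the calibration is good to about 2 mm. A picture is of the moment at which its call begins. camera_params takes no time and is no camera call.
- ctrl.finish_job(): hands the job in, once; it reports no verdict.
The state is a dict: "t": time; "qpos": joint angles; "qvel": joint speeds; "tau": joint torques, N m; "tool_pos": TCP position; "tool_rot": TCP orientation; "contact_force": force on the tool from outside, world axes, zero at the start; "ft_torque": the same for the moment, N m; "finger_gap": finger opening in mm.
Only numpy, scipy, OpenCV 4.12 (cv2) and the standard library are available. Lean on these libraries where they do the work, as an engineer would, in place of code of your own. Each camera call takes 0.05 s, during which the arm holds its last target.

TASK

Pick up the wooden push stick and, touching the key jig with nothing but the stick, slide the jig over against the steel fence of the feed board and feed it along the fence until its leading end is home against the stop. The jig must lie flat on the fence before its leading end crosses the brass line, and stay flat against it all the way to the stop. Then lay the stick back down on the bare counter, off the feed board, without dropping it, and leave the dish, hasp, key ring and gauge where they are.

Things in the scene. Friction and masses are not known exactly. Their poses are not given: they have to be found in the camera images.
- feed_board: Fixed wooden plate, 170 mm (its x: -85 to 85) by 530 mm (its y: -210 to 320), top 14 mm above the counter; origin on the counter. Feed direction is its +y. On its +x side runs a straight fixed steel fence. A grey idle deburring head stands on it behind the stop (x -75 to 75, y 219 to 305 mm, up to 150 mm above the counter).
- fence_tail (a point): Point at plate-top level on the fence's working face, at the entry end (board x = 55, y = -200 mm). The fence is 20 mm thick and stands 32 mm above the plate; its face looks to the board's -x and is the plane x = 55 mm, from y = -200 to 200 mm.
- fence_head (a point): Point at plate-top level in the corner where the fence's face meets the stop (board x = 55, y = 190 mm); fence_tail to fence_head is the feed direction. The stop is a dark steel bar 32 mm high across the plate from x = -35 to 55 mm; its face looks to -y and lies at y = 190 mm.
- feed_line (a point): Middle of the thin brass line inlaid across the plate (board x = 0, y = 80 mm), flush with it.
- jig: The key jig: loose dark hardwood block 70 mm (its x) by 120 mm (its y) by 50 mm high, a brass key blank strapped on top; 0.28 to 0.56 kg. Lies on the plate, about 10 to 26 mm off the fence, up to 6 degrees askew. Origin: centre of its underside. Its +x side goes to the fence, its +y end leads. Slides with ordinary friction.
- jig_nose (a point): Leading corner of the jig's fence side, half-way up (jig x = 35, y = 60, z = 25 mm).
- jig_tail (a point): Trailing corner of the jig's fence side, half-way up (jig x = 35, y = -60, z = 25 mm).
- stick_mid (a point): Centre, half-way up, of the shaft of the loose wooden push stick (0.12 kg) on the counter: bar 200 mm long (its x), 20 mm thick (y), 34 mm high (z). At +x it ends in a right-angled V mouth of two flat upright prongs 40 mm long, 8 mm thick, 34 mm high, at 45 degrees to either side, to take a square block corner; they reach x = 128, y = +-34 mm.
- stick_mouth (a point): Inner corner of the stick's V mouth, half-way up, 100 mm ahead of stick_mid along the stick's +x.
- stick: The push stick itself, as above; origin at the underside of the shaft's centre, 17 mm below stick_mid; same axes.
- dish: White enamel dish, 140 mm across, 35 mm high, loose on the counter below the tin chute; bystander. Origin at the centre of its underside.
- hasp: Flat brass hasp, 132 by 35 by 9 mm, loose on the counter on the robot's side of the feed board; bystander.
- key_ring: Nickel key ring, 72 mm across, 5 mm high, loose on the counter beyond the fence; bystander.
- gauge: Flat red plastic key gauge, 45 by 130 by 6 mm, loose on the counter beyond the fence; bystander.
Mind the look-alikes: they are no part of the job. Of the things that look like the stick, the smaller one is meant.

How it is judged (in metres and radians):
On the way, in this order (a step that is already met when the one before it is completed fails the run):
1. the push stick is lifted off the counter (height (world z) of stick_mid above 0.027 m), for 0.1 s.
2. the jig lies flat against the fence (both ends of its fence side within 4 mm), pushed there by the stick (x of each of jig_nose, jig_tail in the frame of feed_board above 0.051 m and contact force between stick and jig above 0.2 N), for 0.1 s.
3. the jig is home: flat on the fence and its leading end within 5 mm of the stop (x of each of jig_nose, jig_tail in the frame of feed_board above 0.051 m and y of jig_nose in the frame of feed_board above 0.185 m), for 0.2 s.
At the end, for the whole second after the job is handed in: The jig rests with both ends of its fence side within 4 mm of the fence and its leading end within 5 mm of the stop; the stick lies at rest on the bare counter (its centre below 22 mm), off the feed board, released (all of step 3 and linear speed of each of jig, stick below 0.01 m/s and height (world z) of stick_mid below 0.022 m); the robot touches nothing.
It fails at once if the jig is over the brass line while either end of its fence side is more than 5 mm off the fence (y of jig_nose in the frame of feed_board above 0.08 m and (not (x of jig_nose in the frame of feed_board above 0.05 m) or not (x of jig_tail in the frame of feed_board above 0.05 m))).
It fails at once if the hand touches the jig (contact force between any of the fingers, the arm and jig above 0.5 N).
It fails at once if the stick is let go more than 30 mm above the counter (height (world z) of stick_mid above 0.052 m and contact force between the fingers and stick below 0.05 N).
It fails at once if the dish, hasp, key ring or gauge is moved by more than 15 mm (distance of any of dish, hasp, key_ring, gauge from where it was at the start of the episode above 0.015 m).
It also fails if it takes over 58 s, if anything falls off the work surface, if the arm or the gripper's body presses on something with over 40 N, if the wrist force passes 120 N, or if a joint passes its speed limit or range.

## Working session

There is one attempt and no reset: what is moved stays moved. The work goes in short steps, Python scripts to look and compute and a tool call to move; the robot and the scene stay as the last step left them, time stands still between calls to the robot, and variables do not carry over. Pictures are saved under pics/ and viewed, and the job is handed in when it is done.

Besides the shell and the picture viewer there is one more tool, called as name(argument=value, ...), one argument or row to a line, values as JSON. apply_moves: Moves the arm, as the interface text tells. Its arguments: {"type":"object","properties":{"commands":{"type":"array","items":{"type":"object","properties":{"jaw":{"type":"number"},"tx":{"type":"number"},"ty":{"type":"number"},"tz":{"type":"number"},"ax":{"type":"number"},"ay":{"type":"number"},"az":{"type":"number"}}}}},"required":["commands"]}

```bash
mkdir -p pics; ls; python3 - <<'E'
from station import ctrl,cams
import cv2,numpy as np
s=ctrl.sense();print(s)
for n in("side","top"):
    p,d=cams.camera(n);cv2.imwrite(f"pics/{n}0.png",p);np.save(f"pics/{n}0.npy",d)
    print(n,cams.camera_params(n))
E
```

```text
pics
{'t': 0.0, 'qpos': array([ 1.13990810e+00,  1.59075209e-01,  1.59825197e+00, -1.41028119e-05,
        1.38620865e+00, -2.10084835e-01]), 'qvel': array([-5.47165077e-04, -2.15931962e-03,  6.01348145e-04,  1.82424948e-04,
        8.50493048e-05, -1.54184616e-03]), 'tau': array([-1.48086096e-03, -3.95994508e+01, -3.31433916e+01, -2.45489355e-04,
        8.32978432e-03, -1.07142387e-05]), 'tool_pos': array([125.68735344, 560.46686187, 230.29232582]), 'tool_rot': array([ 0.17191267,  1.56443474, -0.17482153]), 'contact_force': array([-0.58883951,  0.50449278,  0.77799406]), 'ft_torque': array([ 0.05829246, -0.0266199 , -0.00151584]), 'finger_gap': 85.49474217214942}
side {'mtx': array([[598.3019894 ,   0.        , 307.54620187],
       [  0.        , 598.3019894 , 232.15021737],
       [  0.        ,   0.        ,   1.        ]]), 'R': array([[ 0.84910622, -0.52814574,  0.00898354],
       [-0.27396552, -0.45487105, -0.84736959],
       [ 0.45162099,  0.71704561, -0.53092756]]), 't': array([-421.23047138,  221.51050854, 1092.34777061])}
top {'mtx': array([[566.28475125,   0.        , 324.88646666],
       [  0.        , 566.28475125, 245.63957716],
       [  0.        ,   0.        ,   1.        ]]), 'R': array([[ 0.02137078, -0.99976213,  0.00435587],
       [-0.99628978, -0.02165945, -0.08329194],
       [ 0.08336647, -0.0025597 , -0.99651567]]), 't': array([  45.17298523,  530.70014506, 1309.64311143])}
```

View pics/top0.png

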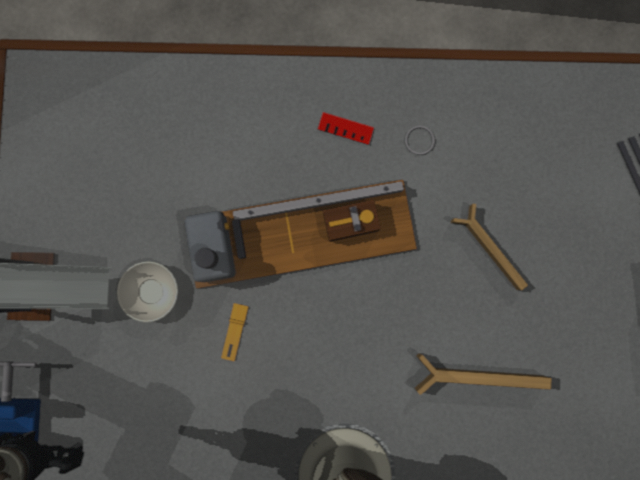

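View pics/side0.png

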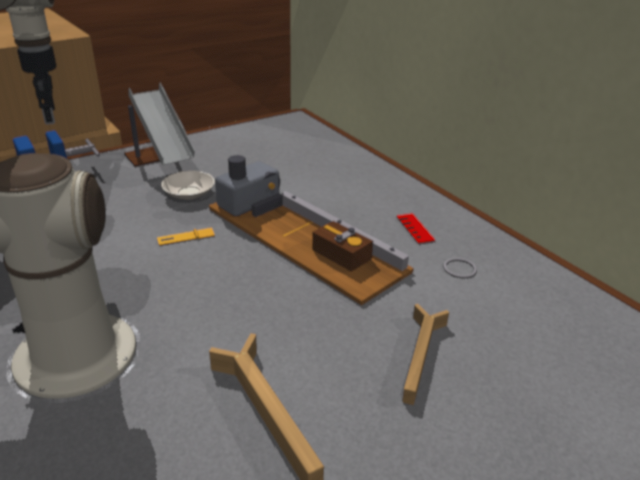

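```bash
cat > h.py <<'E'
import cv2,numpy as np
from station import ctrl,cams
def par(n):
    p=cams.camera_params(n);return p["mtx"],p["R"],p["t"]
def ray(n,uv,z):
    K,R,t=par(n);uv=np.atleast_2d(uv).astype(float)
    d=(np.linalg.inv(K)@np.c_[uv,np.ones(len(uv))].T); d=R.T@d; o=-R.T@t
    return (o[:,None]+d*((z-o[2])/d[2])).T
def cloud(n,dep,mask):
    K,R,t=par(n);v,u=np.nonzero(mask&(dep>0));z=dep[v,u]
    c=np.linalg.inv(K)@np.c_[u,v,np.ones(len(u))].T*z
    return (R.T@(c-t[:,None])).T,np.c_[u,v]
def proj(n,X):
    K,R,t=par(n);c=K@(R@np.atleast_2d(X).T+t[:,None]);return (c[:2]/c[2]).T
E
python3 - <<'E'
from h import *
for n in("top","side"):
    p=cv2.imread(f"pics/{n}0.png");d=np.load(f"pics/{n}0.npy")
    x0,y0,x1,y1=(440,190,540,300) if n=="top" else (390,295,460,410)
    hsv=cv2.cvtColor(p,cv2.COLOR_BGR2HSV)
    m=np.zeros(d.shape,bool);m[y0:y1,x0:x1]=True
    m&=(hsv[...,1]>80)
    P,uv=cloud(n,d,m);
    print(n,m.sum(),np.percentile(P[:,2],[2,10,25,50,75,90,98]))
    top=P[P[:,2]>25]; r=cv2.minAreaRect(top[:,:2].astype(np.float32)); print(r,cv2.boxPoints(r))
    big=cv2.resize(p[y0:y1,x0:x1],None,fx=5,fy=5,interpolation=cv2.INTER_CUBIC)
    cv2.imwrite(f"pics/crop_{n}.png",big)
    print("depth valid",(d>0).mean())
# jig / board crop
p=cv2.imread("pics/top0.png")
cv2.imwrite("pics/crop_b.png",cv2.resize(p[170:300,180:425],None,fx=3.2,fy=3.2,interpolation=cv2.INTER_CUBIC))
E
```

```text
top 1152 [-1.20093495 15.22297214 27.49640566 31.60838518 33.97573801 35.85168268
 37.92583209]
((538.5182495117188, -343.83294677734375), (227.72242736816406, 66.40231323242188), 44.88783264160156) [[ 434.41797 -400.66455]
 [ 481.27954 -447.7099 ]
 [ 642.6185  -287.00134]
 [ 595.75696 -239.956  ]]
depth valid 0.996005859375
side 1472 [ 4.34042385 13.25165215 26.43700782 32.45830175 33.71422069 34.60925603
 35.70837782]
((521.473388671875, -333.3048400878906), (228.34396362304688, 63.674781799316406), 35.84931564331055) [[ 410.2844  -374.36417]
 [ 447.5759  -425.9764 ]
 [ 632.66235 -292.2455 ]
 [ 595.37085 -240.63327]]
depth valid 0.9960579427083334
```

View pics/crop_top.png

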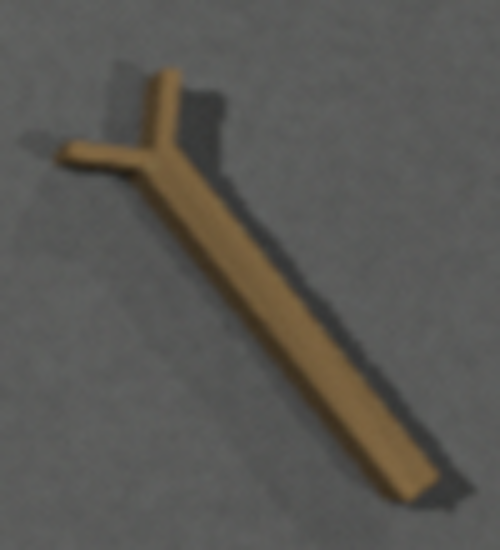

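View pics/crop_b.png

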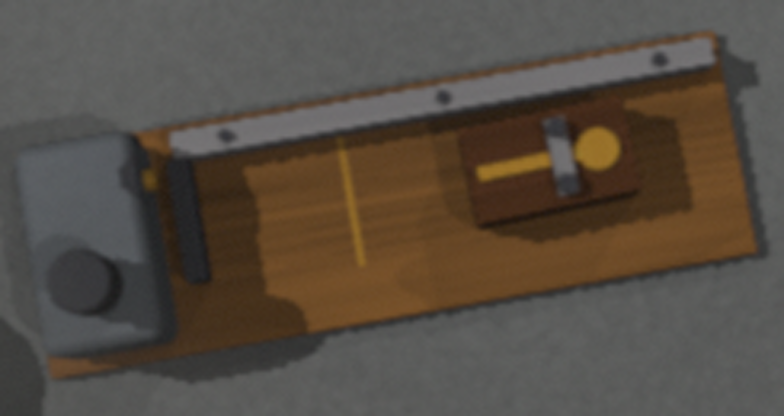

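```bash
python3 - <<'E'
from h import *
for n in("top","side"):
    K,R,t=par(n);print(n,(-R.T@t).round(0))
p=cv2.imread("pics/top0.png");hsv=cv2.cvtColor(p,cv2.COLOR_BGR2HSV)
# columns scans across board: print hsv along vertical lines
for u in (270,300,380):
    print(u,[(v,*hsv[v,u]) for v in range(183,280,1)][:45])
print('stick',[(v,*hsv[v,500]) for v in range(235,275)])
# jig row
print('jig',[(v,*hsv[v,345]) for v in range(190,245)])
E
python3 - <<'E'
import cv2
p=cv2.imread("pics/side0.png")
cv2.imwrite("pics/crop_sb.png",cv2.resize(p[180:310,205:420],None,fx=3.7,fy=3.7,interpolation=cv2.INTER_CUBIC))
E
```

```text
top [ 419.   60. 1349.]
side [ -75. -905.  771.]
270 [(183, np.uint8(60), np.uint8(3), np.uint8(90)), (184, np.uint8(45), np.uint8(6), np.uint8(92)), (185, np.uint8(60), np.uint8(3), np.uint8(91)), (186, np.uint8(45), np.uint8(5), np.uint8(93)), (187, np.uint8(60), np.uint8(3), np.uint8(92)), (188, np.uint8(45), np.uint8(5), np.uint8(93)), (189, np.uint8(60), np.uint8(3), np.uint8(92)), (190, np.uint8(45), np.uint8(5), np.uint8(94)), (191, np.uint8(150), np.uint8(3), np.uint8(94)), (192, np.uint8(60), np.uint8(3), np.uint8(94)), (193, np.uint8(60), np.uint8(3), np.uint8(95)), (194, np.uint8(30), np.uint8(3), np.uint8(95)), (195, np.uint8(45), np.uint8(5), np.uint8(96)), (196, np.uint8(60), np.uint8(3), np.uint8(95)), (197, np.uint8(60), np.uint8(3), np.uint8(95)), (198, np.uint8(0), np.uint8(0), np.uint8(94)), (199, np.uint8(30), np.uint8(5), np.uint8(93)), (200, np.uint8(45), np.uint8(6), np.uint8(91)), (201, np.uint8(60), np.uint8(9), np.uint8(83)), (202, np.uint8(13), np.uint8(29), np.uint8(78)), (203, np.uint8(14), np.uint8(104), np.uint8(81)), (204, np.uint8(12), np.uint8(67), n
[... 9653 characters left out ...]
 (231, np.uint8(12), np.uint8(160), np.uint8(67)), (232, np.uint8(11), np.uint8(146), np.uint8(70)), (233, np.uint8(11), np.uint8(153), np.uint8(70)), (234, np.uint8(13), np.uint8(169), np.uint8(68)), (235, np.uint8(12), np.uint8(146), np.uint8(68)), (236, np.uint8(11), np.uint8(154), np.uint8(53)), (237, np.uint8(11), np.uint8(134), np.uint8(38)), (238, np.uint8(13), np.uint8(145), np.uint8(44)), (239, np.uint8(16), np.uint8(166), np.uint8(60)), (240, np.uint8(14), np.uint8(146), np.uint8(63)), (241, np.uint8(15), np.uint8(157), np.uint8(60)), (242, np.uint8(15), np.uint8(155), np.uint8(61)), (243, np.uint8(15), np.uint8(152), np.uint8(62)), (244, np.uint8(13), np.uint8(152), np.uint8(72))]
```

View pics/crop_sb.png

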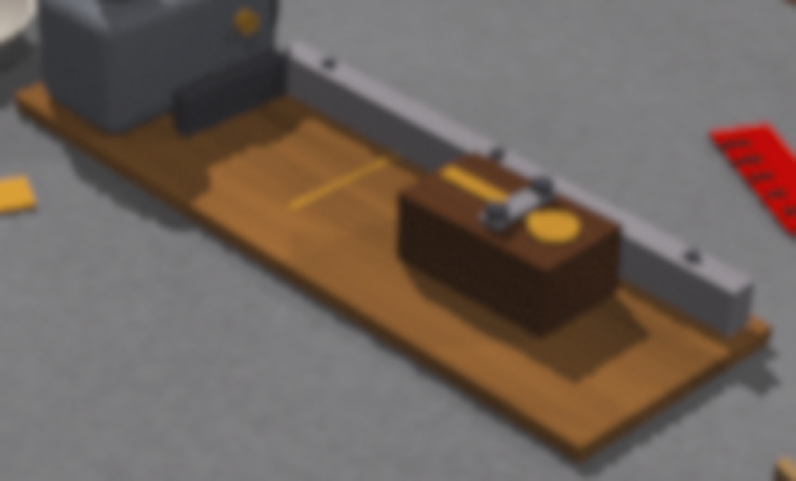

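```bash
cat > m.py <<'E'
from h import *
def comp(m,seed=None):
    m=cv2.morphologyEx(m.astype(np.uint8),cv2.MORPH_CLOSE,np.ones((3,3)))
    n,l,s,c=cv2.connectedComponentsWithStats(m)
    i=1+np.argmax(s[1:,4]);return l==i
def box(n,p,roi,f,z):
    x0,y0,x1,y1=roi;hsv=cv2.cvtColor(p,cv2.COLOR_BGR2HSV).astype(int);r=np.zeros(p.shape[:2],bool);r[y0:y1,x0:x1]=1
    m=comp(r&f(hsv[...,0],hsv[...,1],hsv[...,2]))
    v,u=np.nonzero(m);W=ray(n,np.c_[u,v],z)[:,:2]
    return m,W
def rect(W):
    (c,s,a)=cv2.minAreaRect(W.astype(np.float32));a=np.radians(a)
    if s[0]<s[1]: s=s[::-1];a+=np.pi/2
    a=(a+np.pi/2)%np.pi-np.pi/2
    return np.round(c,1),np.round(s,1),round(np.degrees(a),2)
E
python3 - <<'E'
from m import *
I={n:cv2.imread(f"pics/{n}0.png") for n in("top","side")}
D={n:np.load(f"pics/{n}0.npy") for n in I}
def show(name,n,m,W,zlo=None):
    P,_=cloud(n,D[n],m)
    w=W-W.mean(0);ev=np.linalg.eigh(w.T@w)[1][:,1]
    print(name,n,m.sum(),"rect",rect(W),"mean",W.mean(0).round(1),"pca",round(np.degrees(np.arctan2(ev[1],ev[0])),2),"depth z",np.median(P[:,2]).round(1))
    o=I[n].copy();o[m]=(0,0,255);cv2.imwrite(f"pics/m_{name}_{n}.png",o)
T=I["top"];S=I["side"]
show("fence","top",*box("top",T,(225,178,410,222),lambda h,s,v:(s<25)&(v>99),46))
show("fence","side",*box("side",S,(270,185,412,275),lambda h,s,v:(s<25)&(v>99),46))
show("jig","top",*box("top",T,(318,200,385,245),lambda h,s,v:((h<14)&(s>120)&(v>57))|((h>15)&(s>170)&(v>90)),64))
show("jig","side",*box("side",S,(305,215,380,275),lambda h,s,v:((h<14)&(s>100)&(v>50)),64))
show("stick","top",*box("top",T,(440,190,540,300),lambda h,s,v:(s>70)&(v>88),34))
show("stick","side",*box("side",S,(390,295,460,410),lambda h,s,v:(s>70)&(v>88),34))
E
```

```text
fence top 1215 rect (array([633.8,  74.8]), array([395.9,  18.1]), np.float64(-78.58)) mean [633.9  74.1] pca 101.37 depth z 45.5
fence side 5460 rect (array([649.4, 101.5]), array([367.7, 338.6]), np.float64(49.78)) mean [708.   96.5] pca 95.79 depth z -0.4
jig top 1300 rect (array([588.2,  -2.7]), array([122.4,  68.8]), np.float64(-76.54)) mean [5.877e+02 1.000e-01] pca 103.65 depth z 63.7
jig side 646 rect (array([562.3, -25.2]), array([174.4, 114.8]), np.float64(-77.96)) mean [572.4 -32.7] pca 106.41 depth z 62.5
stick top 864 rect (array([ 529.4, -336.7]), array([226.1,  64.6]), np.float64(38.89)) mean [ 531.6 -335.5] pca -141.26 depth z 32.6
stick side 1138 rect (array([ 533.9, -344.9]), array([231.3,  63.5]), np.float64(44.71)) mean [ 522.3 -340.9] pca -141.31 depth z 33.0
```

```bash
cat > ov.py <<'E'
from h import *
def tf(o,yaw,pts):
    a=np.radians(yaw);R=np.array([[np.cos(a),-np.sin(a),0],[np.sin(a),np.cos(a),0],[0,0,1]])
    return (R@np.array(pts,float).T).T+np.array(o)
ST=[(-100,10,34),(100,10,34),(128,34,34),(100,0,34),(128,-34,34),(100,-10,34),(-100,-10,34)]
FE=[(55,-200,46),(75,-200,46),(75,200,46),(55,200,46)]
def draw(im,n,P,col):
    q=proj(n,P);
    for a,b in zip(q,np.roll(q,-1,0)): cv2.line(im,tuple((a*16).round().astype(int)),tuple((b*16).round().astype(int)),col,1,cv2.LINE_AA,4)
JI=[(35,60,50),(-35,60,50),(-35,-60,50),(35,-60,50)]
E
python3 - <<'E'
from ov import *
c=[]
for n in("top","side"):
    p=cv2.resize(cv2.imread(f"pics/{n}0.png"),None,fx=1,fy=1)
    draw(p,n,tf((518.5,-345.5,0),38.8,ST),(0,255,0))
    draw(p,n,tf((570.1,62,0),11.4,FE),(255,0,0))
    draw(p,n,tf((588.2,-2.7,14),13.5,JI),(255,255,0))
    draw(p,n,tf((570.1,62,0),11.4,[(-85,-210,14),(85,-210,14),(85,320,14),(-85,320,14)]),(255,0,255))
    x0,y0,x1,y1=(180,170,540,300) if n=="top" else (205,180,465,410)
    c.append(cv2.resize(p[y0:y1,x0:x1],None,fx=2.2,fy=2.2,interpolation=cv2.INTER_CUBIC))
cv2.imwrite("pics/ov0t.png",c[0]);cv2.imwrite("pics/ov0s.png",c[1])
from scipy.spatial.transform import Rotation as Ro
s=ctrl.sense();R=Ro.from_rotvec(s["tool_rot"]).as_matrix();print(R.round(3),s["tool_pos"])
E
```

```text
[[-0.001  0.219  0.976]
 [-0.002  0.976 -0.219]
 [-1.    -0.002 -0.   ]] [125.71288274 560.52463988 230.39899687]
```

View pics/ov0t.png

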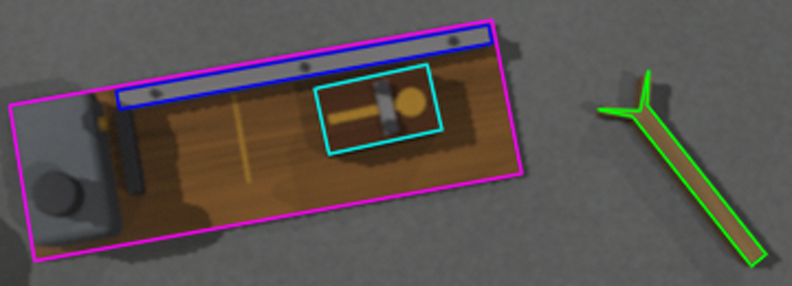

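View pics/ov0s.png

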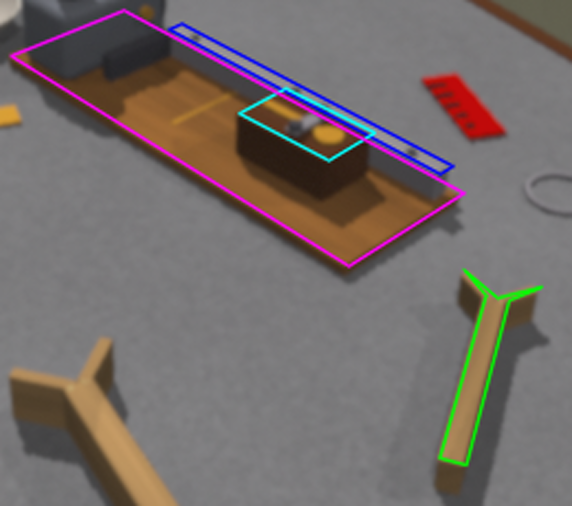

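apply_moves(
  commands=[
    {"ty": -3.3,"tz": 2.4,"jaw": 0},
    {"ty": -3.3,"tz": 2.4},
    {"ty": -3.3,"tz": 2.4},
    {"ty": -3.3,"tz": 2.4},
    {"ty": -3.3,"tz": 2.4},
    {"ty": -3.3,"tz": 2.4},
    {"ty": -3.3,"tz": 2.4},
    {"ty": -3.3,"tz": 2.4},
    {"ty": -3.3,"tz": 2.4},
    {"ty": -3.3,"tz": 2.4},
    {"ty": -3.3,"tz": 2.4},
    {"ty": -3.3,"tz": 2.4},
    {"ty": -3.3,"tz": 2.4},
    {"ty": -3.3,"tz": 2.4},
    {"ty": -3.3,"tz": 2.4},
    {"ty": -3.3,"tz": 2.4},
    {"ty": -3.3,"tz": 2.4},
    {"ty": -3.3,"tz": 2.4},
    {"ty": -3.3,"tz": 2.4},
    {"ty": -3.3,"tz": 2.4},
  ],
)

```text
invalid input at $.commands[0]: expected keys jaw, tx, ty, tz, ax, ay, az
```

apply_moves(
  commands=[
    {"ax": 7},
    {"ax": 7},
    {"ax": 7},
    {"ax": 7},
    {"ax": 7},
    {"ax": 7},
    {"ax": 7},
    {"ax": 7},
    {"ax": 7},
    {"ax": 7},
    {"ax": 7},
    {"ax": 7},
    {"ax": 7},
    {"ax": 7},
    {"ax": 7},
    {"ax": 7},
    {"ax": 7},
    {"ax": 7},
    {"ax": 2.6},
    {"ax": 0},
  ],
)

```text
invalid input at $.commands[0]: expected keys jaw, tx, ty, tz, ax, ay, az
```

apply_moves(
  commands=[
    {"jaw": 0,"tx": 0,"ty": -3.3,"tz": 2.4,"ax": 0,"ay": 0,"az": 0},
    {"jaw": 0,"tx": 0,"ty": -3.3,"tz": 2.4,"ax": 0,"ay": 0,"az": 0},
    {"jaw": 0,"tx": 0,"ty": -3.3,"tz": 2.4,"ax": 0,"ay": 0,"az": 0},
    {"jaw": 0,"tx": 0,"ty": -3.3,"tz": 2.4,"ax": 0,"ay": 0,"az": 0},
    {"jaw": 0,"tx": 0,"ty": -3.3,"tz": 2.4,"ax": 0,"ay": 0,"az": 0},
    {"jaw": 0,"tx": 0,"ty": -3.3,"tz": 2.4,"ax": 0,"ay": 0,"az": 0},
    {"jaw": 0,"tx": 0,"ty": -3.3,"tz": 2.4,"ax": 0,"ay": 0,"az": 0},
    {"jaw": 0,"tx": 0,"ty": -3.3,"tz": 2.4,"ax": 0,"ay": 0,"az": 0},
    {"jaw": 0,"tx": 0,"ty": -3.3,"tz": 2.4,"ax": 0,"ay": 0,"az": 0},
    {"jaw": 0,"tx": 0,"ty": -3.3,"tz": 2.4,"ax": 0,"ay": 0,"az": 0},
    {"jaw": 0,"tx": 0,"ty": -3.3,"tz": 2.4,"ax": 0,"ay": 0,"az": 0},
    {"jaw": 0,"tx": 0,"ty": -3.3,"tz": 2.4,"ax": 0,"ay": 0,"az": 0},
    {"jaw": 0,"tx": 0,"ty": -3.3,"tz": 2.4,"ax": 0,"ay": 0,"az": 0},
    {"jaw": 0,"tx": 0,"ty": -3.3,"tz": 2.4,"ax": 0,"ay": 0,"az": 0},
    {"jaw": 0,"tx": 0,"ty": -3.3,"tz": 2.4,"ax": 0,"ay": 0,"az": 0},
    {"jaw": 0,"tx": 0,"ty": -3.3,"tz": 2.4,"ax": 0,"ay": 0,"az": 0},
    {"jaw": 0,"tx": 0,"ty": -3.3,"tz": 2.4,"ax": 0,"ay": 0,"az": 0},
    {"jaw": 0,"tx": 0,"ty": -3.3,"tz": 2.4,"ax": 0,"ay": 0,"az": 0},
    {"jaw": 0,"tx": 0,"ty": -3.3,"tz": 2.4,"ax": 0,"ay": 0,"az": 0},
    {"jaw": 0,"tx": 0,"ty": -3.3,"tz": 2.4,"ax": 0,"ay": 0,"az": 0},
  ],
)

```text
t: 1.77
tool_pos: [449.9, -190.1, 230.7]
tool_rot: [0.174, 1.564, -0.174]
contact_force: [-0.1, 1.0, 0.1]
finger_gap: 85.3
```

apply_moves(
  commands=[
    {"jaw": 0,"tx": 0,"ty": 0,"tz": 0,"ax": 7,"ay": 0,"az": 0},
    {"jaw": 0,"tx": 0,"ty": 0,"tz": 0,"ax": 7,"ay": 0,"az": 0},
    {"jaw": 0,"tx": 0,"ty": 0,"tz": 0,"ax": 7,"ay": 0,"az": 0},
    {"jaw": 0,"tx": 0,"ty": 0,"tz": 0,"ax": 7,"ay": 0,"az": 0},
    {"jaw": 0,"tx": 0,"ty": 0,"tz": 0,"ax": 7,"ay": 0,"az": 0},
    {"jaw": 0,"tx": 0,"ty": 0,"tz": 0,"ax": 7,"ay": 0,"az": 0},
    {"jaw": 0,"tx": 0,"ty": 0,"tz": 0,"ax": 7,"ay": 0,"az": 0},
    {"jaw": 0,"tx": 0,"ty": 0,"tz": 0,"ax": 7,"ay": 0,"az": 0},
    {"jaw": 0,"tx": 0,"ty": 0,"tz": 0,"ax": 7,"ay": 0,"az": 0},
    {"jaw": 0,"tx": 0,"ty": 0,"tz": 0,"ax": 7,"ay": 0,"az": 0},
    {"jaw": 0,"tx": 0,"ty": 0,"tz": 0,"ax": 7,"ay": 0,"az": 0},
    {"jaw": 0,"tx": 0,"ty": 0,"tz": 0,"ax": 7,"ay": 0,"az": 0},
    {"jaw": 0,"tx": 0,"ty": 0,"tz": 0,"ax": 7,"ay": 0,"az": 0},
    {"jaw": 0,"tx": 0,"ty": 0,"tz": 0,"ax": 7,"ay": 0,"az": 0},
    {"jaw": 0,"tx": 0,"ty": 0,"tz": 0,"ax": 7,"ay": 0,"az": 0},
    {"jaw": 0,"tx": 0,"ty": 0,"tz": 0,"ax": 7,"ay": 0,"az": 0},
    {"jaw": 0,"tx": 0,"ty": 0,"tz": 0,"ax": 7,"ay": 0,"az": 0},
    {"jaw": 0,"tx": 0,"ty": 0,"tz": 0,"ax": 7,"ay": 0,"az": 0},
    {"jaw": 0,"tx": 0,"ty": 0,"tz": 0,"ax": 2.6,"ay": 0,"az": 0},
    {"jaw": 0,"tx": 0,"ty": 0,"tz": 0,"ax": 0,"ay": 0,"az": 0},
  ],
)

```text
t: 3.43
tool_pos: [449.5, -187.9, 230.8]
tool_rot: [1.831, 0.644, -1.832]
contact_force: [-0.4, -0.3, -0.5]
finger_gap: 85.4
```

```bash
cat > st.py <<'E'
from h import *
from scipy.spatial.transform import Rotation as Ro
def tool():
    s=ctrl.sense();R=Ro.from_rotvec(s["tool_rot"]).as_matrix();return s,R,np.array(s["tool_pos"])
def rep(goal=None,head=None):
    """goal TCP mm; head: desired world angle (deg) of -tool z (stick +x)"""
    s,R,p=tool()
    h=np.degrees(np.arctan2(-R[1,2],-R[0,2]))
    print("t",round(s["t"],2),"tcp",p.round(1),"head",round(h,2),"down",R[:,0].round(3),"F",np.round(s["contact_force"],1),"gap",round(s["finger_gap"],1),"q",np.round(s["qpos"],2))
    if goal is not None:print(" cm in tool axes",(R.T@(np.array(goal)-p)/10).round(2))
    if head is not None:print(" ax",round(-(head-h),2))
E
python3 -c "
from st import *
rep((518.5,-345.5,60),38.8)"
```

```text
t 3.43 tcp [ 449.5 -187.9  230.8] head 38.69 down [-0.001  0.001 -1.   ] F [-0.4 -0.3 -0.5] gap 85.4 q [-0.64 -0.07  1.84  0.    1.38  0.25]
 cm in tool axes [17.07 16.63  4.46]
 ax -0.11
```

apply_moves(
  commands=[
    {"jaw": 0,"tx": 0,"ty": 3.3,"tz": 0.9,"ax": 0,"ay": 0,"az": 0},
    {"jaw": 0,"tx": 0,"ty": 3.3,"tz": 0.9,"ax": 0,"ay": 0,"az": 0},
    {"jaw": 0,"tx": 0,"ty": 3.3,"tz": 0.9,"ax": 0,"ay": 0,"az": 0},
    {"jaw": 0,"tx": 0,"ty": 3.3,"tz": 0.9,"ax": 0,"ay": 0,"az": 0},
    {"jaw": 0,"tx": 0,"ty": 3.4,"tz": 0.9,"ax": 0,"ay": 0,"az": 0},
    {"jaw": 0,"tx": 4,"ty": 0,"tz": 0,"ax": 0,"ay": 0,"az": 0},
    {"jaw": 0,"tx": 4,"ty": 0,"tz": 0,"ax": 0,"ay": 0,"az": 0},
    {"jaw": 0,"tx": 4,"ty": 0,"tz": 0,"ax": 0,"ay": 0,"az": 0},
    {"jaw": 0,"tx": 3,"ty": 0,"tz": 0,"ax": 0,"ay": 0,"az": 0},
    {"jaw": 0,"tx": 1,"ty": 0,"tz": 0,"ax": 0,"ay": 0,"az": 0},
    {"jaw": 0,"tx": 0,"ty": 0,"tz": 0,"ax": 0,"ay": 0,"az": 0},
  ],
)

```text
t: 4.35
tool_pos: [516.5, -343.7, 67.6]
tool_rot: [1.829, 0.652, -1.836]
contact_force: [-0.3, -0.0, 0.1]
finger_gap: 85.8
```

```bash
python3 -c "
from st import *
rep((518.5,-345.5,6),38.8)
p,d=cams.camera('side');cv2.imwrite('pics/s1.png',cv2.resize(p[220:440,330:520],None,fx=3.0,fy=2.7))
p,d=cams.camera('top');cv2.imwrite('pics/t1.png',cv2.resize(p[170:320,400:560],None,fx=3.8,fy=3.8))"
```

```text
t 4.35 tcp [ 516.5 -343.7   67.6] head 38.81 down [-0.005  0.005 -1.   ] F [-0.3 -0.   0.1] gap 85.8 q [-0.78  0.45  1.58 -0.    1.12  0.11]
 cm in tool axes [ 6.16  0.31 -0.05]
 ax 0.01
```

View pics/s1.png

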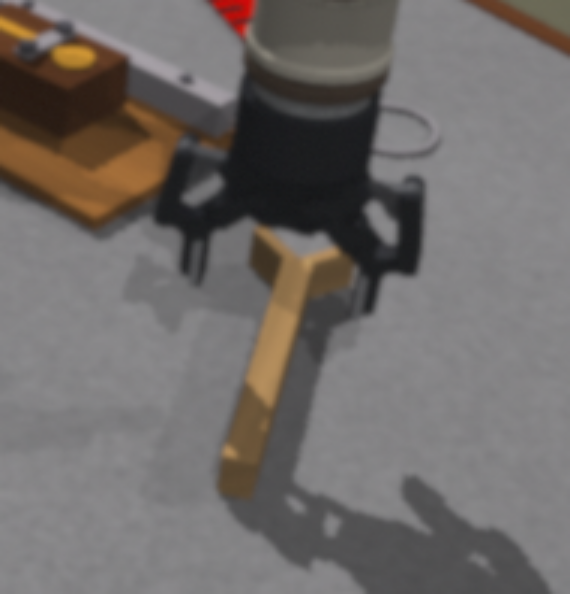

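View pics/t1.png

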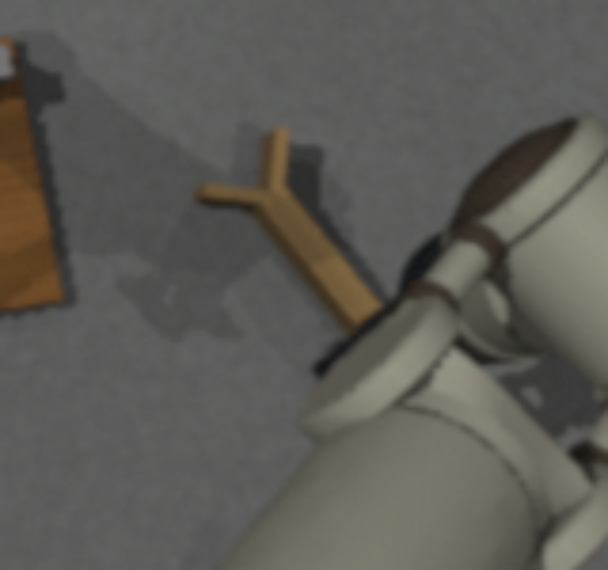

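apply_moves(
  commands=[
    {"jaw": 0,"tx": 2,"ty": 0.3,"tz": 0,"ax": 0,"ay": 0,"az": 0},
    {"jaw": 0,"tx": 2,"ty": 0,"tz": 0,"ax": 0,"ay": 0,"az": 0},
    {"jaw": 0,"tx": 1.5,"ty": 0,"tz": 0,"ax": 0,"ay": 0,"az": 0},
    {"jaw": 0,"tx": 0.6,"ty": 0,"tz": 0,"ax": 0,"ay": 0,"az": 0},
    {"jaw": 0.5,"tx": 0,"ty": 0,"tz": 0,"ax": 0,"ay": 0,"az": 0},
    {"jaw": 1,"tx": 0,"ty": 0,"tz": 0,"ax": 0,"ay": 0,"az": 0},
    {"jaw": 1,"tx": 0,"ty": 0,"tz": 0,"ax": 0,"ay": 0,"az": 0},
    {"jaw": 1,"tx": 0,"ty": 0,"tz": 0,"ax": 0,"ay": 0,"az": 0},
    {"jaw": 1,"tx": 0,"ty": 0,"tz": 0,"ax": 0,"ay": 0,"az": 0},
    {"jaw": 1,"tx": 0,"ty": 0,"tz": 0,"ax": 0,"ay": 0,"az": 0},
    {"jaw": 1,"tx": 0,"ty": 0,"tz": 0,"ax": 0,"ay": 0,"az": 0},
    {"jaw": 1,"tx": 0,"ty": 0,"tz": 0,"ax": 0,"ay": 0,"az": 0},
  ],
)

```text
t: 5.45
tool_pos: [521.2, -348.7, 11.6]
tool_rot: [1.831, 0.642, -1.829]
contact_force: [0.9, 0.8, 5.1]
finger_gap: 19.1
```

```bash
python3 -c "
from st import *
rep()"
```

```text
t 5.45 tcp [ 521.2 -348.7   11.6] head 38.75 down [ 0.002 -0.001 -1.   ] F [0.9 0.8 5.1] gap 19.1 q [-0.78  0.54  1.58  0.    1.02  0.11]
```

apply_moves(
  commands=[
    {"jaw": 1,"tx": -0.5,"ty": 0,"tz": 0,"ax": 0,"ay": 0,"az": 0},
    {"jaw": 1,"tx": -1,"ty": 0,"tz": 0,"ax": 0,"ay": 0,"az": 0},
    {"jaw": 1,"tx": -1.5,"ty": 0,"tz": 0,"ax": 0,"ay": 0,"az": 0},
    {"jaw": 1,"tx": -1,"ty": 0,"tz": 0,"ax": 0,"ay": 0,"az": 0},
    {"jaw": 1,"tx": 0,"ty": 0,"tz": 0,"ax": 0,"ay": 0,"az": 0},
  ],
)

```text
t: 5.87
tool_pos: [521.9, -349.5, 53.4]
tool_rot: [1.831, 0.639, -1.827]
contact_force: [0.4, -0.2, -0.3]
finger_gap: 18.5
```

```bash
python3 -c "
from st import *
rep()
p,d=cams.camera('side');np.save('pics/s2.npy',d);cv2.imwrite('pics/s2f.png',p);cv2.imwrite('pics/s2.png',cv2.resize(p[220:440,330:520],None,fx=3.0,fy=2.7))
p,d=cams.camera('top');np.save('pics/t2.npy',d);cv2.imwrite('pics/t2f.png',p)"
```

```text
t 5.87 tcp [ 521.9 -349.5   53.4] head 38.75 down [ 0.004 -0.004 -1.   ] F [ 0.4 -0.2 -0.3] gap 18.5 q [-0.78  0.48  1.58 -0.    1.09  0.11]
```

View pics/s2.png

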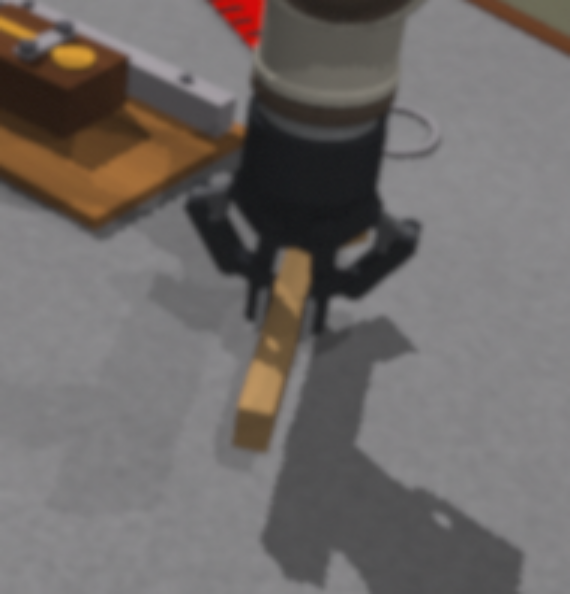

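```bash
cat > sk.py <<'E'
from m import *
def stick_pts(n,p,d,roi,c,rad=160):
    hsv=cv2.cvtColor(p,cv2.COLOR_BGR2HSV).astype(int);r=np.zeros(p.shape[:2],bool);x0,y0,x1,y1=roi;r[y0:y1,x0:x1]=1
    m=r&(hsv[...,0]>14)&(hsv[...,0]<22)&(hsv[...,1]>85)&(hsv[...,2]>75)
    P,uv=cloud(n,d,m);k=(np.hypot(*(P[:,:2]-c).T)<rad)
    return P[k],uv[k]
def along(P,o,head):
    a=np.radians(head);e=np.array([np.cos(a),np.sin(a)]);f=np.array([-e[1],e[0]])
    q=P[:,:2]-o;return q@e,q@f
E
python3 - <<'E'
from sk import *
o=np.array([521.9,-349.5])
for n,roi in (("top",(400,180,560,320)),("side",(380,250,470,420))):
    p=cv2.imread(f"pics/{n[0]}2f.png");d=np.load(f"pics/{n[0]}2.npy")
    P,uv=stick_pts(n,p,d,roi,o);s,w=along(P,o,38.75)
    for lo in range(-120,140,20):
        k=(s>=lo)&(s<lo+20)
        if k.sum()>5:print(n,lo,k.sum(),"z90",np.percentile(P[k,2],85).round(1),"w",np.percentile(w[k],[5,50,95]).round(1))
    print(s.min().round(1),s.max().round(1))
E
```

```text
top 0 31 z90 76.7 w [-5.9  4.  11.6]
top 20 78 z90 75.4 w [-9.2  1.3  9.8]
top 40 79 z90 76.0 w [-8.   1.3 10.1]
top 60 83 z90 76.6 w [-9.5  0.8 11.6]
top 80 77 z90 76.2 w [-7.4  1.3 10.2]
top 100 115 z90 75.7 w [-22.8  -6.5  25.2]
top 120 36 z90 74.3 w [-29.6 -20.9  32.1]
9.8 126.7
side -120 121 z90 71.5 w [-6.1  2.2  9.3]
side -100 136 z90 76.4 w [-6.6  1.8 10.7]
side -80 109 z90 76.4 w [-7.   1.6 11.2]
side -60 91 z90 76.5 w [-6.5  1.6 10.1]
side -40 92 z90 76.7 w [-6.9  1.9 10.3]
side -20 106 z90 106.5 w [-7.7  0.7 10.2]
side 0 78 z90 77.2 w [-4.4  3.5 11.9]
side 20 74 z90 76.5 w [-3.8  4.1 11.7]
side 40 35 z90 76.5 w [-1.   5.3 11.1]
-104.5 118.0
```

apply_moves(
  commands=[
    {"jaw": 1,"tx": 0,"ty": -2.4,"tz": -1.4,"ax": 0,"ay": 0,"az": 0},
    {"jaw": 1,"tx": 0,"ty": -2.4,"tz": -1.4,"ax": 0,"ay": 0,"az": 0},
    {"jaw": 1,"tx": 0,"ty": -2.4,"tz": -1.4,"ax": 0,"ay": 0,"az": 0},
    {"jaw": 1,"tx": 0,"ty": -2.4,"tz": -1.4,"ax": 0,"ay": 0,"az": 0},
    {"jaw": 1,"tx": 0,"ty": -2.4,"tz": -1.4,"ax": 0,"ay": 0,"az": 0},
    {"jaw": 1,"tx": 0,"ty": -2.3,"tz": -1.5,"ax": 0,"ay": 0,"az": 0},
    {"jaw": 1,"tx": 0,"ty": 0,"tz": 0,"ax": -5,"ay": 0,"az": 0},
    {"jaw": 1,"tx": 0,"ty": 0,"tz": 0,"ax": -5,"ay": 0,"az": 0},
    {"jaw": 1,"tx": 0,"ty": 0,"tz": 0,"ax": -5,"ay": 0,"az": 0},
    {"jaw": 1,"tx": 0,"ty": 0,"tz": 0,"ax": -4.7,"ay": 0,"az": 0},
    {"jaw": 1,"tx": 0,"ty": 0,"tz": 0,"ax": 0,"ay": 0,"az": 0},
  ],
)

```text
t: 6.88
tool_pos: [496.5, -182.8, 49.4]
tool_rot: [1.6, 0.9, -1.602]
contact_force: [-0.2, 0.1, -1.2]
finger_gap: 18.9
```

```bash
cat > look.py <<'E'
import sys
from st import *
from sk import *
from ov import *
from m import *
BO=(570.1,62.0,0);BY=11.4
def toB(W):
    a=np.radians(BY);q=np.atleast_2d(W)[:,:2]-np.array(BO[:2]);return np.c_[q@[np.cos(a),np.sin(a)],q@[-np.sin(a),np.cos(a)]]
def look(tag,jig=True):
    s,R,p=tool();h=np.degrees(np.arctan2(-R[1,2],-R[0,2]))
    rep()
    T,d=cams.camera("top");S,ds=cams.camera("side")
    o=p[:2];P,uv=stick_pts("top",T,d,(200,150,600,360),o)
    s_,w=along(P,o,h);k=(s_>20)&(s_<132)&(abs(w)<45)&(P[:,2]>p[2]+10)&(P[:,2]<p[2]+32)
    if k.sum()>20:
        k2=k&(s_<92)&(abs(w)<14);c=np.polyfit(s_[k2],w[k2],1) if k2.sum()>10 else [0,0]
        print("stick top z",np.median(P[k,2]).round(1),"max s",s_[k].max().round(1),"slope deg",np.degrees(c[0]).round(2),"off",np.round(c[1],1))
    for n,I,f in (("top",T,"t"),("side",S,"s")):
        im=I.copy()
        draw(im,n,tf((p[0]+0,p[1],p[2]-11.6),h,ST),(0,255,0))
        draw(im,n,tf(BO,BY,FE),(255,0,0))
        x0,y0,x1,y1=(200,170,450,320) if n=="top" else (220,170,440,340)
        cv2.imwrite(f"pics/{tag}{f}.png",cv2.resize(im[y0:y1,x0:x1],None,fx=3.1,fy=3.1,interpolation=cv2.INTER_CUBIC))
        cv2.imwrite(f"pics/{tag}{f}_raw.png",I)
if __name__=="__main__": look(sys.argv[1])
E
python3 look.py a
```

```text
t 6.88 tcp [ 496.5 -182.8   49.4] head 58.57 down [-0.002  0.001 -1.   ] F [-0.2  0.1 -1.2] gap 18.9 q [-0.58  0.26  1.86 -0.    1.01 -0.03]
stick top z 71.0 max s 128.2 slope deg -0.9 off 0.9
```

View pics/at.png

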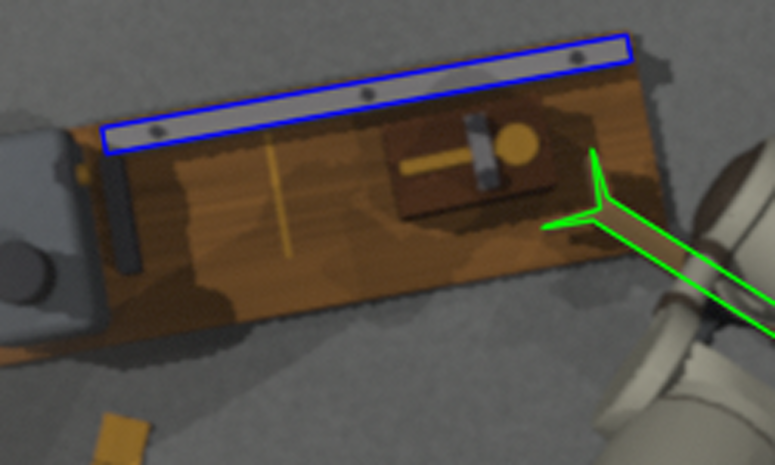

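View pics/as.png

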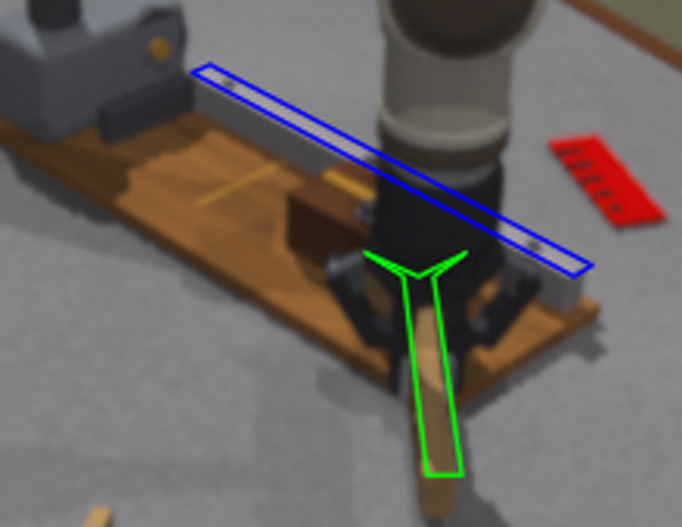

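```bash
cat > wp.py <<'E'
from st import *
from look import BO,BY
def tcp(cx,cy,hb,z=32,back=0,m=99.5,l=1.0):
    """TCP so that mouth corner is at board (cx,cy), stick heading hb rel. board"""
    a=np.radians(BY);h=np.radians(BY+hb);d=np.array([np.cos(h),np.sin(h)]);f=np.array([-d[1],d[0]])
    c=np.array(BO[:2])+[cx*np.cos(a)-cy*np.sin(a),cx*np.sin(a)+cy*np.cos(a)]
    return np.r_[c-(m+back)*d-l*f,z],BY+hb
def mouth(m=99.5,l=1.0):
    from look import toB
    s,R,p=tool();d=-R[:2,2];f=np.array([-d[1],d[0]]);return toB(p[:2]+m*d+l*f).round(1)
def go(*a,**k):
    g,h=tcp(*a,**k);print(a,k,g.round(1));rep(g,h);print(" mouth board",mouth())
E
python3 -c "
from wp import *
go(-27.9,-128.2,47.1,back=30)
go(-27.9,-128.2,47.1,back=3)"
```

```text
(-27.9, -128.2, 47.1) {'back': 30} [ 501.3 -180.1   32. ]
t 6.98 tcp [ 496.7 -183.    49.6] head 58.32 down [-0.001  0.001 -1.   ] F [ 1.3 -0.1 -1.4] gap 18.7 q [-0.58  0.26  1.86 -0.    1.01 -0.03]
 cm in tool axes [ 1.76  0.24 -0.48]
 ax -0.18
 mouth board [[ -53.1 -152.3]]
(-27.9, -128.2, 47.1) {'back': 3} [ 515.4 -157.1   32. ]
t 6.98 tcp [ 496.7 -183.    49.6] head 58.32 down [-0.001  0.001 -1.   ] F [ 1.3 -0.1 -1.4] gap 18.7 q [-0.58  0.26  1.86 -0.    1.01 -0.03]
 cm in tool axes [ 1.76  0.23 -3.18]
 ax -0.18
 mouth board [[ -53.1 -152.3]]
```

apply_moves(
  commands=[
    {"jaw": 1,"tx": 0.9,"ty": 0.2,"tz": 0,"ax": 0,"ay": 0,"az": 0},
    {"jaw": 1,"tx": 0.9,"ty": 0,"tz": 0,"ax": 0,"ay": 0,"az": 0},
    {"jaw": 1,"tx": 0,"ty": 0,"tz": 0,"ax": 0,"ay": 0,"az": 0},
    {"jaw": 1,"tx": 0,"ty": 0,"tz": -0.8,"ax": 0,"ay": 0,"az": 0},
    {"jaw": 1,"tx": 0,"ty": 0,"tz": -0.8,"ax": 0,"ay": 0,"az": 0},
    {"jaw": 1,"tx": 0,"ty": 0,"tz": -0.8,"ax": 0,"ay": 0,"az": 0},
    {"jaw": 1,"tx": 0,"ty": 0,"tz": -0.5,"ax": 0,"ay": 0,"az": 0},
    {"jaw": 1,"tx": 0,"ty": 0,"tz": 0,"ax": 0,"ay": 0,"az": 0},
  ],
)

```text
t: 7.65
tool_pos: [514.9, -158.5, 32.6]
tool_rot: [1.601, 0.897, -1.6]
contact_force: [-0.1, 0.0, -0.8]
finger_gap: 18.8
```

```bash
python3 look.py b; python3 -c "
from wp import *
go(-27.9,-128.2,47.1)"
```

```text
t 7.65 tcp [ 514.9 -158.5   32.6] head 58.54 down [ 0.001 -0.    -1.   ] F [-0.1  0.  -0.8] gap 18.8 q [-0.52  0.31  1.84  0.    0.98  0.03]
stick top z 54.2 max s 131.9 slope deg -0.89 off 1.0
(-27.9, -128.2, 47.1) {} [ 517.  -154.5   32. ]
t 7.75 tcp [ 514.4 -159.4   32.5] head 58.5 down [ 0. -0. -1.] F [-0.2 -0.2 -1.9] gap 18.5 q [-0.52  0.31  1.84 -0.    0.98  0.02]
 cm in tool axes [ 0.05 -0.03 -0.54]
 ax 0.0
 mouth board [[ -31.4 -132.4]]
```

View pics/bt.png

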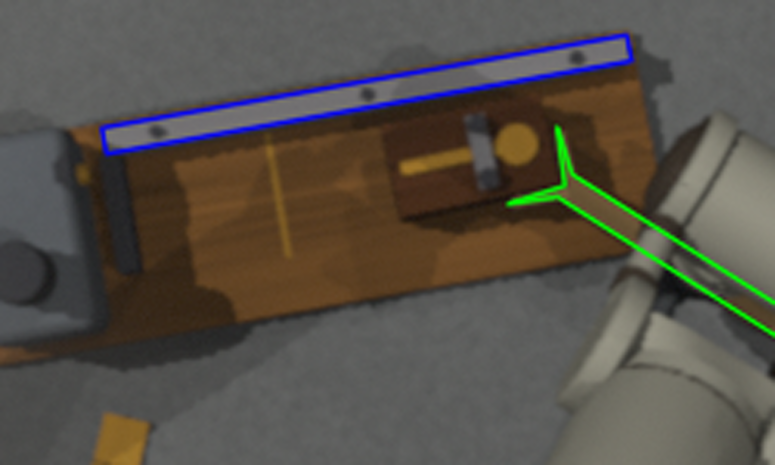

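View pics/bs.png

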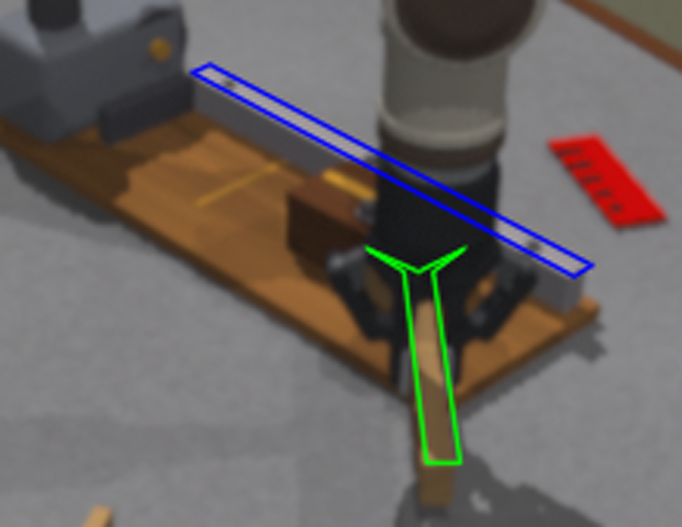

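apply_moves(
  commands=[
    {"jaw": 1,"tx": 0,"ty": 0,"tz": -0.3,"ax": 0,"ay": 0,"az": 0},
    {"jaw": 1,"tx": 0,"ty": 0,"tz": -0.3,"ax": 0,"ay": 0,"az": 0},
    {"jaw": 1,"tx": 0,"ty": -0.14,"tz": -0.4,"ax": 0,"ay": 0,"az": 0},
    {"jaw": 1,"tx": 0,"ty": -0.14,"tz": -0.4,"ax": 0,"ay": 0,"az": 0},
    {"jaw": 1,"tx": 0,"ty": -0.14,"tz": -0.4,"ax": 0,"ay": 0,"az": 0},
    {"jaw": 1,"tx": 0,"ty": -0.14,"tz": -0.4,"ax": 0,"ay": 0,"az": 0},
  ],
)

```text
t: 8.25
tool_pos: [521.0, -137.7, 32.3]
tool_rot: [1.602, 0.896, -1.602]
contact_force: [-0.5, -3.2, -2.2]
finger_gap: 19.0
```

```bash
cat > jg.py <<'E'
import sys
from look import *
from wp import mouth
def jig(tag,roi):
    T=cv2.imread(f"pics/{tag}t_raw.png")
    f=lambda h,s,v:((h<14)&(s>120)&(v>57))|((h>15)&(s>170)&(v>90))
    m,W=box("top",T,roi,f,64)
    c,s,a=rect(W);b=toB(c)[0];print("jig board",b.round(1),"size",s,"yaw rel",round((a if a>0 else a+180)-90-BY,2),"mouth",mouth())
    e=np.radians((a if a>0 else a+180)-90-BY)
    for nm,q in (("nose",(35,60)),("tail",(35,-60))): print(nm,(b+[q[0]*np.cos(e)-q[1]*np.sin(e),q[0]*np.sin(e)+q[1]*np.cos(e)]).round(1))
    o=T.copy();o[m]=(0,0,255);x0,y0,x1,y1=roi;cv2.imwrite(f"pics/{tag}_jm.png",cv2.resize(np.hstack([T[y0-10:y1+10,x0-10:x1+10],o[y0-10:y1+10,x0-10:x1+10]]),None,fx=4,fy=4))
look(sys.argv[1]);jig(sys.argv[1],tuple(map(int,sys.argv[2:6])))
E
python3 jg.py c 300 196 385 247
```

```text
t 8.25 tcp [ 521.  -137.7   32.3] head 58.43 down [ 0. -0. -1.] F [-0.5 -3.2 -2.2] gap 19.0 q [-0.48  0.31  1.84 -0.    0.98  0.07]
stick top z 54.0 max s 131.1 slope deg -0.8 off 0.9
jig board [ 11.5 -24.9] size [71.1 67.8] yaw rel -86.82 mouth [[ -20.4 -111.9]]
nose [ 73.4 -56.5]
tail [-46.5 -63.1]
```

View pics/ct.png

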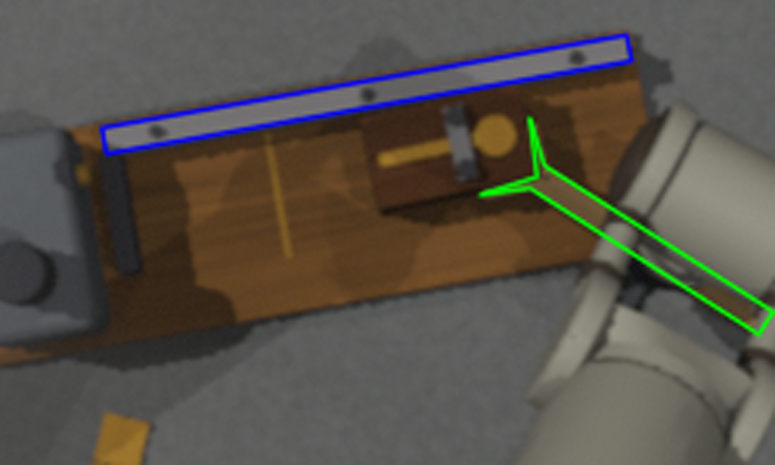

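View pics/c_jm.png

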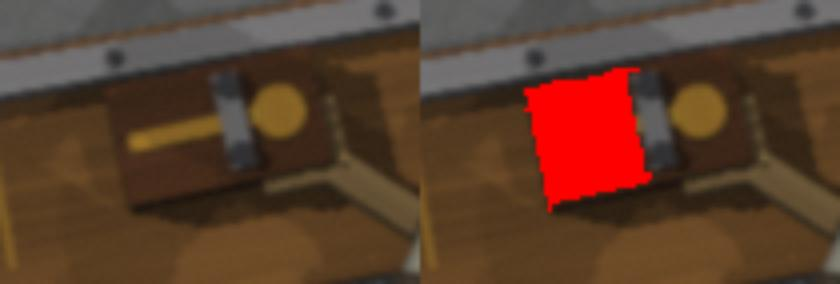

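```bash
python3 - <<'E'
s=open('m.py').read().replace("m=cv2.morphologyEx(m.astype(np.uint8),cv2.MORPH_CLOSE,np.ones((3,3)))","m=cv2.morphologyEx(m.astype(np.uint8),cv2.MORPH_CLOSE,np.ones((k,k)))").replace("def comp(m,seed=None)","def comp(m,k=3)").replace("def box(n,p,roi,f,z)","def box(n,p,roi,f,z,k=3)").replace("[...,2]))","[...,2]),k)")
open('m.py','w').write(s)
s=open('jg.py').read().replace('roi,f,64)','roi,f,64,13)').replace("look(sys.argv[1]);","\nif len(sys.argv)<7:look(sys.argv[1])\n");open('jg.py','w').write(s)
E
python3 jg.py c 300 196 385 247 x; python3 jg.py a 300 196 385 247 x
python3 -c "
from wp import *
go(-15,-98,45);go(-15,-85,45)"
```

```text
jig board [  0.7 -58.9] size [158.9  94. ] yaw rel 1.66 mouth [[ -20.4 -111.9]]
nose [33.9  2.1]
tail [  37.4 -117.9]
jig board [ -3.2 -67.2] size [123.1  94.9] yaw rel 1.84 mouth [[ -20.4 -111.9]]
nose [29.8 -6.1]
tail [  33.7 -126. ]
(-15, -98, 45) {} [ 520.5 -120.5   32. ]
t 8.35 tcp [ 521.1 -137.1   32.3] head 58.47 down [ 0.     0.001 -1.   ] F [-0.  -0.3 -2. ] gap 18.9 q [-0.48  0.31  1.84  0.    0.98  0.07]
 cm in tool axes [ 0.03 -0.92 -1.39]
 ax 2.07
 mouth board [[ -20.4 -111.9]]
(-15, -85, 45) {} [ 518.  -107.7   32. ]
t 8.35 tcp [ 521.1 -137.1   32.3] head 58.47 down [ 0.     0.001 -1.   ] F [-0.  -0.3 -2. ] gap 18.9 q [-0.48  0.31  1.84  0.    0.98  0.07]
 cm in tool axes [ 0.03 -1.8  -2.34]
 ax 2.07
 mouth board [[ -20.4 -111.9]]
```

View pics/c_jm.png

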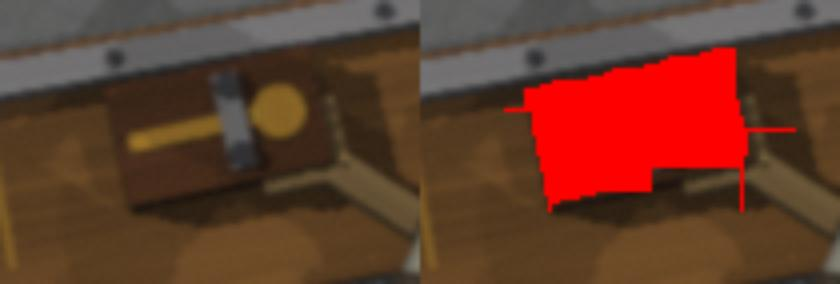

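apply_moves(
  commands=[
    {"jaw": 1,"tx": 0,"ty": -0.3,"tz": -0.4,"ax": 0.3,"ay": 0,"az": 0},
    {"jaw": 1,"tx": 0,"ty": -0.3,"tz": -0.4,"ax": 0.4,"ay": 0,"az": 0},
    {"jaw": 1,"tx": 0,"ty": -0.3,"tz": -0.4,"ax": 0.4,"ay": 0,"az": 0},
    {"jaw": 1,"tx": 0,"ty": -0.3,"tz": -0.4,"ax": 0.4,"ay": 0,"az": 0},
    {"jaw": 1,"tx": 0,"ty": -0.3,"tz": -0.4,"ax": 0.3,"ay": 0,"az": 0},
    {"jaw": 1,"tx": 0,"ty": -0.3,"tz": -0.4,"ax": 0.3,"ay": 0,"az": 0},
    {"jaw": 1,"tx": 0,"ty": 0,"tz": 0,"ax": 0,"ay": 0,"az": 0},
  ],
)

```text
t: 8.93
tool_pos: [517.1, -108.6, 32.3]
tool_rot: [1.622, 0.872, -1.63]
contact_force: [-7.0, -8.2, 2.0]
finger_gap: 19.0
```

```bash
python3 - <<'E'
s=open('jg.py').read().replace("m,W=box(\"top\",T,roi,f,64,13)","""hsv=cv2.cvtColor(T,cv2.COLOR_BGR2HSV).astype(int);r=np.zeros(T.shape[:2],bool);x0,y0,x1,y1=roi;r[y0:y1,x0:x1]=1
    mm=cv2.morphologyEx((r&f(hsv[...,0],hsv[...,1],hsv[...,2])).astype(np.uint8),cv2.MORPH_OPEN,np.ones((3,3)))
    n,l,st,_=cv2.connectedComponentsWithStats(mm);m=np.isin(l,[i for i in range(1,n) if st[i,4]>80])
    v,u=np.nonzero(m);W=ray("top",np.c_[u,v],64)[:,:2]""");open('jg.py','w').write(s)
E
python3 jg.py a 310 200 385 247 x;python3 jg.py c 300 196 372 242 x; python3 jg.py d 290 196 365 242
python3 -c "
from wp import *
go(-13,-85,45)"
```

```text
jig board [  4.9 -65.5] size [118.6  68.9] yaw rel 1.85 mouth [[-16.1 -85.7]]
nose [37.9 -4.4]
tail [  41.8 -124.3]
jig board [  6.3 -51.5] size [118.8  54.6] yaw rel 1.21 mouth [[-16.1 -85.7]]
nose [40.   9.3]
tail [  42.5 -110.7]
t 8.93 tcp [ 517.1 -108.6   32.3] head 56.42 down [-0.003 -0.002 -1.   ] F [-7.  -8.2  2. ] gap 19.0 q [-0.43  0.29  1.87 -0.    0.98  0.15]
stick top z 53.5 max s 131.9 slope deg -2.63 off 3.5
jig board [ 14.5 -25.7] size [118.6  57.6] yaw rel -0.09 mouth [[-16.1 -85.7]]
nose [49.6 34.3]
tail [ 49.4 -85.7]
(-13, -85, 45) {} [ 519.9 -107.3   32. ]
t 9.03 tcp [ 517.  -108.6   32.2] head 56.4 down [-0.003 -0.002 -1.   ] F [-7.1 -7.   2.4] gap 19.0 q [-0.43  0.29  1.87 -0.    0.98  0.15]
 cm in tool axes [ 0.02  0.17 -0.27]
 ax 0.0
 mouth board [[-16.1 -85.7]]
```

View pics/dt.png

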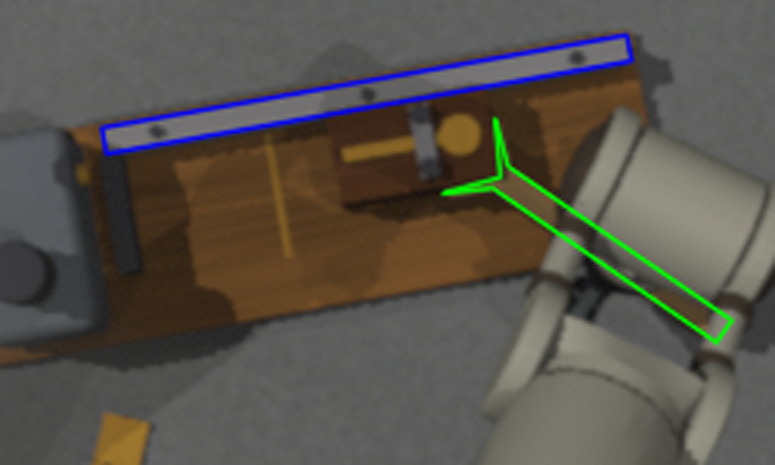

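View pics/d_jm.png

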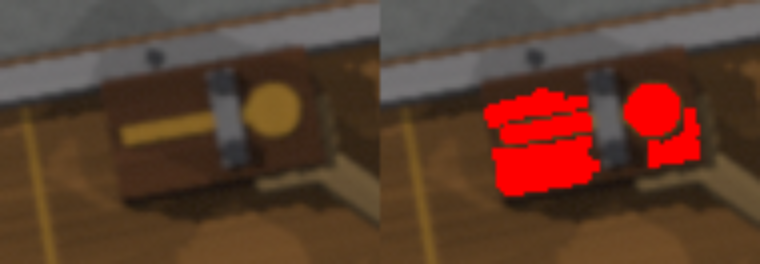

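apply_moves(
  commands=[
    {"jaw": 1,"tx": 0,"ty": -0.35,"tz": -0.35,"ax": 0,"ay": 0,"az": 0},
    {"jaw": 1,"tx": 0,"ty": -0.35,"tz": -0.35,"ax": 0,"ay": 0,"az": 0},
    {"jaw": 1,"tx": 0,"ty": -0.35,"tz": -0.35,"ax": 0,"ay": 0,"az": 0},
    {"jaw": 1,"tx": 0,"ty": -0.35,"tz": -0.35,"ax": 0,"ay": 0,"az": 0},
    {"jaw": 1,"tx": 0,"ty": -0.35,"tz": -0.35,"ax": 0,"ay": 0,"az": 0},
    {"jaw": 1,"tx": 0,"ty": -0.35,"tz": -0.35,"ax": 0,"ay": 0,"az": 0},
  ],
)

```text
t: 9.53
tool_pos: [511.3, -80.4, 32.3]
tool_rot: [1.622, 0.871, -1.63]
contact_force: [-7.2, -10.2, 1.4]
finger_gap: 18.7
```

```bash
python3 jg.py e 275 200 355 245
python3 -c "
from wp import *
go(-14,70,45)"
```

```text
t 9.53 tcp [511.3 -80.4  32.3] head 56.4 down [-0.003 -0.003 -1.   ] F [ -7.2 -10.2   1.4] gap 18.7 q [-0.39  0.27  1.9  -0.01  0.97  0.2 ]
stick top z 53.9 max s 130.7 slope deg -6.54 off 9.2
jig board [18.2  2.3] size [121.5  63.2] yaw rel 2.18 mouth [[-16.1 -55.9]]
nose [50.9 63.6]
tail [ 55.5 -56.3]
(-14, 70, 45) {} [488.3  44.4  32. ]
t 9.63 tcp [511.2 -79.4  32.2] head 56.42 down [-0.003 -0.002 -1.   ] F [-7.  -7.1  3.2] gap 18.9 q [-0.39  0.27  1.9  -0.    0.97  0.2 ]
 cm in tool axes [ 0.01 -8.75 -9.06]
 ax 0.02
 mouth board [[-16.1 -55.9]]
```

View pics/e_jm.png

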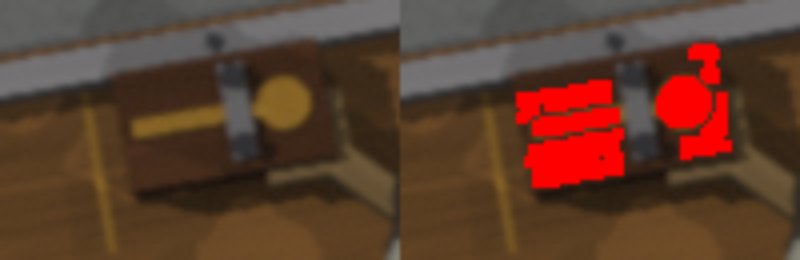

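```bash
cat > br.py <<'E'
from look import *
def br(tag,roi):
    T=cv2.imread(f"pics/{tag}t_raw.png");hsv=cv2.cvtColor(T,cv2.COLOR_BGR2HSV).astype(int)
    x0,y0,x1,y1=roi;r=np.zeros(T.shape[:2],bool);r[y0:y1,x0:x1]=1
    m=r&(hsv[...,0]>15)&(hsv[...,1]>165)&(hsv[...,2]>88)
    mm=cv2.morphologyEx(m.astype(np.uint8),cv2.MORPH_OPEN,np.ones((2,2)));n,l,st,c=cv2.connectedComponentsWithStats(mm)
    ids=[i for i in range(1,n) if st[i,4]>25];C=sorted(ids,key=lambda i:c[i][0])
    B=[toB(ray("top",c[i],66))[0] for i in C];dv=B[0]-B[-1]
    print(tag,[(st[i,4],b.round(1)) for i,b in zip(C,B)],"ang from +y (ccw)",np.degrees(np.arctan2(-dv[0],dv[1])).round(2))
if __name__=="__main__":
    import sys
    for a in sys.argv[1:]:
        t,*r=a.split(",");br(t,tuple(map(int,r)))
E
python3 br.py a,320,200,385,247 c,310,196,372,242 d,296,196,365,242 e,292,200,355,245
python3 - <<'E'
import cv2
s=cv2.imread('pics/es_raw.png');cv2.imwrite('pics/es_c.png',cv2.resize(s[190:300,240:400],None,fx=5,fy=5,interpolation=cv2.INTER_CUBIC))
t=cv2.imread('pics/et_raw.png');t=cv2.convertScaleAbs(t,alpha=2);cv2.imwrite('pics/et_c.png',cv2.resize(t[185:255,280:390],None,fx=7,fy=7,interpolation=cv2.INTER_CUBIC))
E
```

```text
a [(np.int32(109), array([  1.2, -41.4])), (np.int32(147), array([   3.1, -103.3]))] ang from +y (ccw) 1.83
c [(np.int32(114), array([  9.9, -26.4])), (np.int32(147), array([ 12.5, -88.9]))] ang from +y (ccw) 2.37
d [(np.int32(112), array([17.6, -1.1])), (np.int32(149), array([ 17.6, -63. ]))] ang from +y (ccw) -0.03
e [(np.int32(109), array([17.5, 27.7])), (np.int32(148), array([ 17.5, -34.3]))] ang from +y (ccw) -0.07
```

View pics/et_c.png

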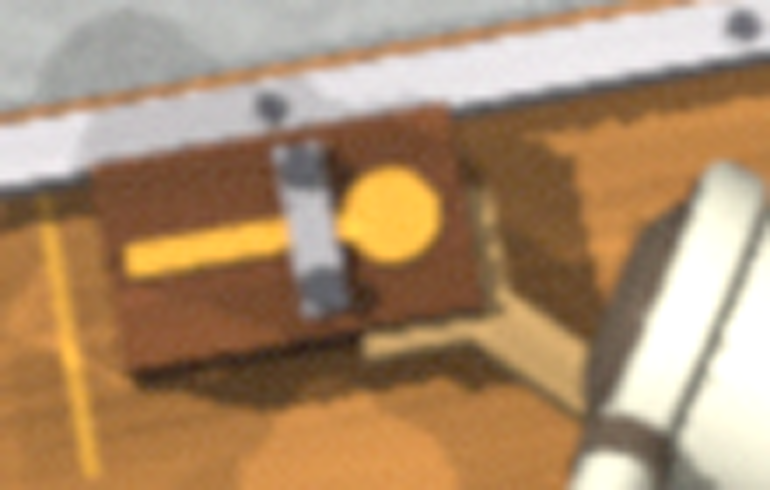

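View pics/es_c.png

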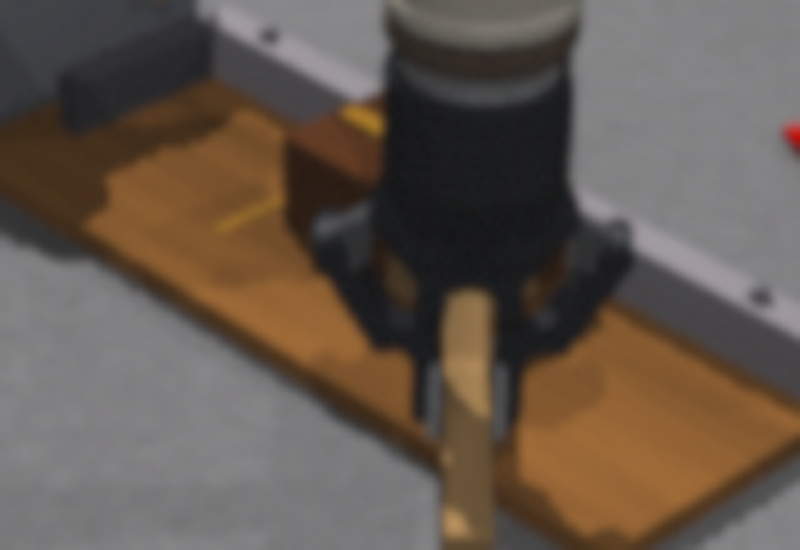

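apply_moves(
  commands=[
    {"jaw": 1,"tx": 0,"ty": -0.4,"tz": -0.4,"ax": 0,"ay": 0,"az": 0},
    {"jaw": 1,"tx": 0,"ty": -0.4,"tz": -0.4,"ax": 0,"ay": 0,"az": 0},
    {"jaw": 1,"tx": 0,"ty": -0.4,"tz": -0.4,"ax": 0,"ay": 0,"az": 0},
    {"jaw": 1,"tx": 0,"ty": -0.4,"tz": -0.4,"ax": 0,"ay": 0,"az": 0},
    {"jaw": 1,"tx": 0,"ty": -0.4,"tz": -0.4,"ax": 0,"ay": 0,"az": 0},
    {"jaw": 1,"tx": 0,"ty": -0.4,"tz": -0.4,"ax": 0,"ay": 0,"az": 0},
    {"jaw": 1,"tx": 0,"ty": -0.4,"tz": -0.4,"ax": 0,"ay": 0,"az": 0},
    {"jaw": 1,"tx": 0,"ty": -0.4,"tz": -0.4,"ax": 0,"ay": 0,"az": 0},
    {"jaw": 1,"tx": 0,"ty": -0.4,"tz": -0.4,"ax": 0,"ay": 0,"az": 0},
    {"jaw": 1,"tx": 0,"ty": -0.4,"tz": -0.4,"ax": 0,"ay": 0,"az": 0},
  ],
)

```text
t: 10.47
tool_pos: [500.1, -24.9, 32.3]
tool_rot: [1.622, 0.87, -1.63]
contact_force: [-7.1, -13.0, 2.1]
finger_gap: 19.0
```

```bash
python3 -c "
from wp import *
go(-14,70,45)"
```

```text
(-14, 70, 45) {} [488.3  44.4  32. ]
t 10.47 tcp [500.1 -24.9  32.3] head 56.4 down [-0.003 -0.004 -1.   ] F [ -7.1 -13.    2.1] gap 19.0 q [-0.29  0.23  1.95 -0.01  0.96  0.3 ]
 cm in tool axes [ 0.01 -4.82 -5.12]
 ax -0.0
 mouth board [[-16.2  -0.3]]
```

apply_moves(
  commands=[
    {"jaw": 1,"tx": 0,"ty": -0.4,"tz": -0.4,"ax": 0,"ay": 0,"az": 0},
    {"jaw": 1,"tx": 0,"ty": -0.4,"tz": -0.4,"ax": 0,"ay": 0,"az": 0},
    {"jaw": 1,"tx": 0,"ty": -0.4,"tz": -0.4,"ax": 0,"ay": 0,"az": 0},
    {"jaw": 1,"tx": 0,"ty": -0.4,"tz": -0.4,"ax": 0,"ay": 0,"az": 0},
    {"jaw": 1,"tx": 0,"ty": -0.4,"tz": -0.4,"ax": 0,"ay": 0,"az": 0},
    {"jaw": 1,"tx": 0,"ty": -0.4,"tz": -0.4,"ax": 0,"ay": 0,"az": 0},
    {"jaw": 1,"tx": 0,"ty": -0.4,"tz": -0.4,"ax": 0,"ay": 0,"az": 0},
    {"jaw": 1,"tx": 0,"ty": -0.4,"tz": -0.4,"ax": 0,"ay": 0,"az": 0},
    {"jaw": 1,"tx": 0,"ty": -0.4,"tz": -0.4,"ax": 0,"ay": 0,"az": 0},
    {"jaw": 1,"tx": 0,"ty": -0.4,"tz": -0.4,"ax": 0,"ay": 0,"az": 0},
  ],
)

```text
t: 11.3
tool_pos: [488.9, 30.5, 32.3]
tool_rot: [1.621, 0.871, -1.631]
contact_force: [-6.4, -13.6, 3.1]
finger_gap: 18.5
```

```bash
python3 look.py f; python3 br.py f,242,200,320,250; python3 -c "
from wp import *
go(-14,70,45)"
python3 - <<'E'
import cv2
t=cv2.imread('pics/ft_raw.png');t=cv2.convertScaleAbs(t,alpha=2);cv2.imwrite('pics/ft_c.png',cv2.resize(t[185:265,225:345],None,fx=6,fy=6,interpolation=cv2.INTER_CUBIC))
E
```

```text
t 11.3 tcp [488.9  30.5  32.3] head 56.41 down [-0.004 -0.004 -1.   ] F [ -6.4 -13.6   3.1] gap 18.5 q [-0.18  0.21  1.98 -0.01  0.96  0.41]
stick top z 53.7 max s 130.1 slope deg 0.0 off 0
f [(np.int32(110), array([ 17.5, 141.1])), (np.int32(150), array([17.1, 79. ]))] ang from +y (ccw) -0.39
(-14, 70, 45) {} [488.3  44.4  32. ]
t 11.4 tcp [488.7  31.5  32.1] head 56.42 down [-0.004 -0.002 -1.   ] F [-6.4 -8.5  4.3] gap 19.2 q [-0.18  0.21  1.98 -0.    0.96  0.41]
 cm in tool axes [ 0.01 -0.74 -1.05]
 ax 0.02
 mouth board [[-16.2  57.3]]
```

View pics/ft_c.png

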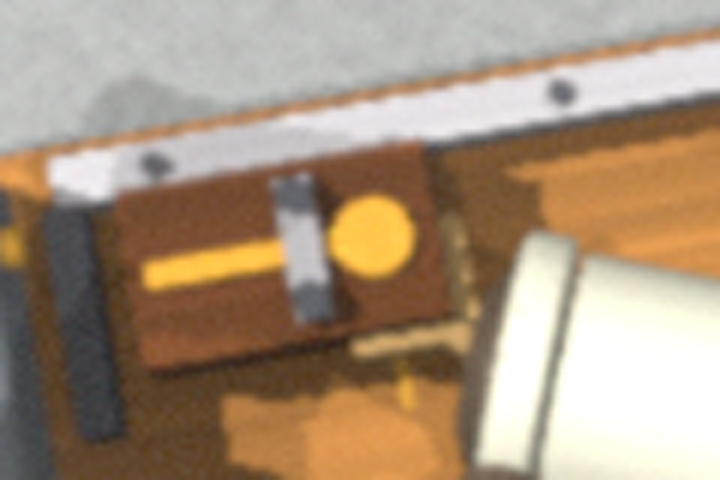

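apply_moves(
  commands=[
    {"jaw": 1,"tx": 0,"ty": -0.3,"tz": -0.3,"ax": 0,"ay": 0,"az": 0},
    {"jaw": 1,"tx": 0,"ty": -0.3,"tz": -0.3,"ax": 0,"ay": 0,"az": 0},
    {"jaw": 1,"tx": 0,"ty": -0.2,"tz": -0.2,"ax": 0,"ay": 0,"az": 0},
    {"jaw": 1,"tx": 0,"ty": -0.2,"tz": -0.2,"ax": 0,"ay": 0,"az": 0},
    {"jaw": 1,"tx": 0,"ty": 0,"tz": 0,"ax": 0,"ay": 0,"az": 0},
  ],
)

```text
t: 11.82
tool_pos: [485.9, 44.9, 32.1]
tool_rot: [1.622, 0.872, -1.631]
contact_force: [-5.7, -9.7, 3.2]
finger_gap: 18.8
```

apply_moves(
  commands=[
    {"jaw": 1,"tx": 0,"ty": -0.1,"tz": -0.1,"ax": 0,"ay": 0,"az": 0},
    {"jaw": 1,"tx": 0,"ty": 0,"tz": 0,"ax": 0,"ay": 0,"az": 0},
  ],
)

```text
t: 11.98
tool_pos: [485.8, 45.2, 32.2]
tool_rot: [1.621, 0.87, -1.631]
contact_force: [-5.7, -15.3, 3.0]
finger_gap: 18.6
```

apply_moves(
  commands=[
    {"jaw": 1,"tx": 0,"ty": -0.1,"tz": -0.1,"ax": 0,"ay": 0,"az": 0},
    {"jaw": 1,"tx": 0,"ty": 0,"tz": 0,"ax": 0,"ay": 0,"az": 0},
  ],
)

```text
t: 12.15
tool_pos: [485.8, 45.2, 32.3]
tool_rot: [1.619, 0.868, -1.631]
contact_force: [-6.8, -21.2, 2.8]
finger_gap: 19.0
```

```bash
python3 look.py g; python3 br.py g,238,200,316,250; python3 -c "
from wp import *
print(mouth())"
python3 - <<'E'
import cv2
t=cv2.imread('pics/gt_raw.png');t=cv2.convertScaleAbs(t,alpha=2);cv2.imwrite('pics/gt_c.png',cv2.resize(t[185:265,225:345],None,fx=6,fy=6,interpolation=cv2.INTER_CUBIC))
E
```

```text
t 12.15 tcp [485.8  45.2  32.3] head 56.44 down [-0.003 -0.007 -1.   ] F [ -6.8 -21.2   2.8] gap 19.0 q [-0.15  0.2   1.98 -0.01  0.96  0.44]
stick top z 54.5 max s 131.7 slope deg 0.0 off 0
g [(np.int32(113), array([ 17.4, 155.9])), (np.int32(147), array([17.4, 93.8]))] ang from +y (ccw) -0.02
[[-16.4  71.3]]
```

View pics/gt_c.png

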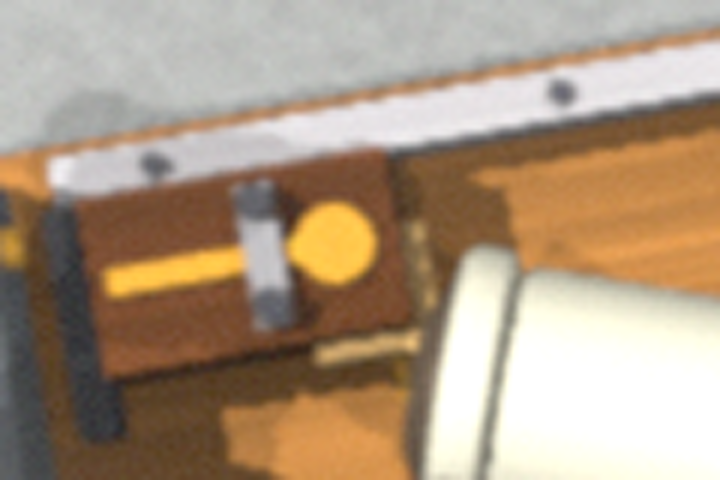

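View pics/gs.png

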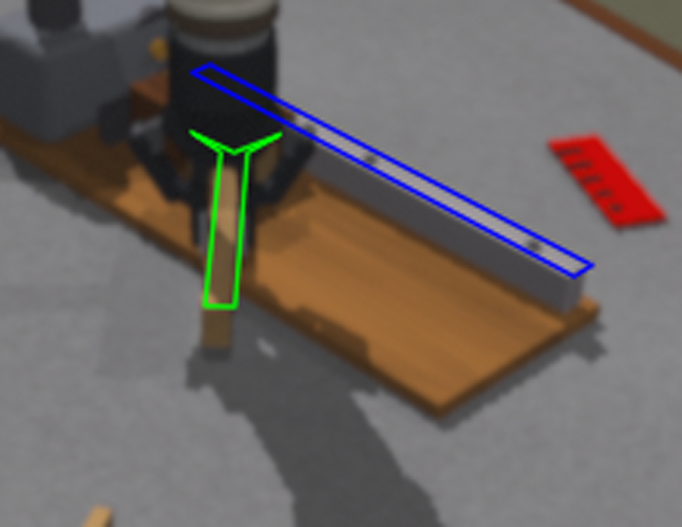

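apply_moves(
  commands=[
    {"jaw": 1,"tx": 0,"ty": 0.1,"tz": 0.2,"ax": 0,"ay": 0,"az": 0},
    {"jaw": 1,"tx": 0,"ty": 0,"tz": 0.4,"ax": 0,"ay": 0,"az": 0},
    {"jaw": 1,"tx": 0,"ty": 0,"tz": 0.8,"ax": 0,"ay": 0,"az": 0},
    {"jaw": 1,"tx": 0,"ty": 0,"tz": 1.5,"ax": 0,"ay": 0,"az": 0},
    {"jaw": 1,"tx": 0,"ty": 0,"tz": 2,"ax": 0,"ay": 0,"az": 0},
    {"jaw": 1,"tx": 0,"ty": 0,"tz": 2,"ax": 0,"ay": 0,"az": 0},
    {"jaw": 1,"tx": -0.5,"ty": 0,"tz": 1,"ax": 0,"ay": 0,"az": 0},
    {"jaw": 1,"tx": -1.5,"ty": 0,"tz": 0,"ax": 0,"ay": 0,"az": 0},
    {"jaw": 1,"tx": -1,"ty": 0,"tz": 0,"ax": 0,"ay": 0,"az": 0},
    {"jaw": 1,"tx": 0,"ty": 0,"tz": 0,"ax": 0,"ay": 0,"az": 0},
  ],
)

```text
t: 13.08
tool_pos: [446.2, -18.1, 64.9]
tool_rot: [1.63, 0.868, -1.623]
contact_force: [0.3, -0.7, -0.4]
finger_gap: 19.0
```

```bash
python3 -c "
from st import *
rep((521,-345,62),45)"; python3 look.py hh; python3 br.py hht,1,1,2,2 2>/dev/null; python3 br.py hh,238,200,316,250
python3 - <<'E'
import cv2
t=cv2.imread('pics/hht_raw.png');t=cv2.convertScaleAbs(t,alpha=2);cv2.imwrite('pics/ht_c.png',cv2.resize(t[185:265,225:345],None,fx=6,fy=6,interpolation=cv2.INTER_CUBIC))
E
```

```text
t 13.08 tcp [446.2 -18.1  64.9] head 56.34 down [ 0.005 -0.001 -1.   ] F [ 0.3 -0.7 -0.4] gap 19.0 q [-0.31  0.03  2.09  0.    1.01  0.27]
 cm in tool axes [ 0.36 24.34 23.07]
 ax 11.34
t 13.08 tcp [446.2 -18.1  64.9] head 56.34 down [ 0.005 -0.001 -1.   ] F [ 0.3 -0.7 -0.4] gap 19.0 q [-0.31  0.03  2.09  0.    1.01  0.27]
stick top z 87.0 max s 127.9 slope deg -3.59 off 5.6
hh [(np.int32(129), array([ 17.2, 156.5])), (np.int32(147), array([17.4, 93.8]))] ang from +y (ccw) 0.14
```

View pics/ht_c.png

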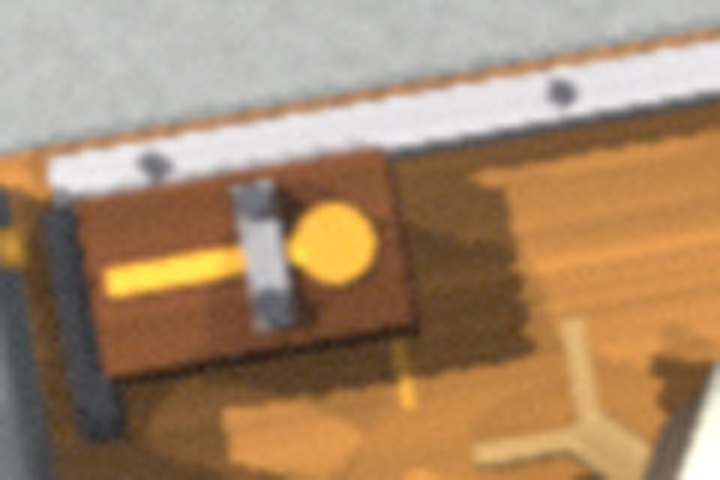

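View pics/hht_raw.png

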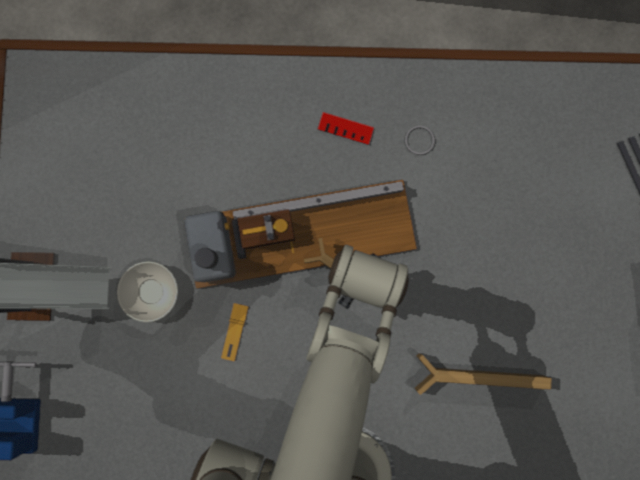

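Jig is home and flat, unmoved as the stick left it. Now I'll carry the stick to its old, bare spot.

apply_moves(
  commands=[
    {"jaw": 1,"tx": 0,"ty": 1.5,"tz": 1.4,"ax": 0,"ay": 0,"az": 0},
    {"jaw": 1,"tx": 0,"ty": 2,"tz": 1.9,"ax": 0,"ay": 0,"az": 0},
    {"jaw": 1,"tx": 0,"ty": 2,"tz": 1.9,"ax": 0,"ay": 0,"az": 0},
    {"jaw": 1,"tx": 0,"ty": 2,"tz": 1.9,"ax": 0,"ay": 0,"az": 0},
    {"jaw": 1,"tx": 0,"ty": 2,"tz": 1.9,"ax": 0,"ay": 0,"az": 0},
    {"jaw": 1,"tx": 0,"ty": 2,"tz": 1.9,"ax": 0,"ay": 0,"az": 0},
    {"jaw": 1,"tx": 0,"ty": 2,"tz": 1.9,"ax": 0,"ay": 0,"az": 0},
    {"jaw": 1,"tx": 0,"ty": 2,"tz": 1.9,"ax": 0,"ay": 0,"az": 0},
    {"jaw": 1,"tx": 0,"ty": 2,"tz": 1.9,"ax": 0,"ay": 0,"az": 0},
    {"jaw": 1,"tx": 0,"ty": 2,"tz": 1.9,"ax": 0,"ay": 0,"az": 0},
    {"jaw": 1,"tx": 0,"ty": 2,"tz": 1.9,"ax": 0,"ay": 0,"az": 0},
    {"jaw": 1,"tx": 0,"ty": 1.8,"tz": 1.8,"ax": 0,"ay": 0,"az": 0},
    {"jaw": 1,"tx": 0,"ty": 1,"tz": 0.9,"ax": 0,"ay": 0,"az": 0},
    {"jaw": 1,"tx": 0,"ty": 0,"tz": 0,"ax": 5,"ay": 0,"az": 0},
    {"jaw": 1,"tx": 0,"ty": 0,"tz": 0,"ax": 5,"ay": 0,"az": 0},
    {"jaw": 1,"tx": 1,"ty": 0,"tz": 0,"ax": 5,"ay": 0,"az": 0},
    {"jaw": 1,"tx": 1,"ty": 0,"tz": 0,"ax": 0,"ay": 0,"az": 0},
    {"jaw": 1,"tx": 0,"ty": 0,"tz": 0,"ax": 0,"ay": 0,"az": 0},
  ],
)

```text
t: 14.68
tool_pos: [516.8, -342.6, 38.7]
tool_rot: [1.799, 0.688, -1.804]
contact_force: [-0.6, 0.8, -2.2]
finger_gap: 19.0
```

```bash
python3 -c "
from st import *
from sk import *
rep((521,-345,12.5),40)
o=tool()[2][:2];h=41.3
p,d=cams.camera('top');P,uv=stick_pts('top',p,d,(400,150,600,360),o);s,w=along(P,o,h);k=(s>20)&(abs(w)<45)&(P[:,2]>20);print('top',np.median(P[k,2]),s[k].max())
p,d=cams.camera('side');P,uv=stick_pts('side',p,d,(370,240,480,430),o);s,w=along(P,o,h);k=(s<-30)&(abs(w)<25);print('side tail z',np.percentile(P[k,2],[2,50,85]),s[k].min())
"
```

```text
t 14.68 tcp [ 516.8 -342.6   38.7] head 41.51 down [-0.004  0.004 -1.   ] F [-0.6  0.8 -2.2] gap 19.0 q [-0.78  0.49  1.59  0.    1.07  0.07]
 cm in tool axes [ 2.62  0.47 -0.15]
 ax 1.51
top 59.65161513128245 126.67954392365047
side tail z [34.30375852 60.92241461 62.54720236] -104.37887793622507
```

apply_moves(
  commands=[
    {"jaw": 1,"tx": 0.9,"ty": 0,"tz": 0,"ax": 0,"ay": 0,"az": 0},
    {"jaw": 1,"tx": 0.8,"ty": 0,"tz": 0,"ax": 0,"ay": 0,"az": 0},
    {"jaw": 1,"tx": 0.5,"ty": 0,"tz": 0,"ax": 0,"ay": 0,"az": 0},
    {"jaw": 1,"tx": 0.3,"ty": 0,"tz": 0,"ax": 0,"ay": 0,"az": 0},
    {"jaw": 1,"tx": 0,"ty": 0,"tz": 0,"ax": 0,"ay": 0,"az": 0},
    {"jaw": 1,"tx": 0,"ty": 0,"tz": 0,"ax": 0,"ay": 0,"az": 0},
  ],
)

```text
t: 15.28
tool_pos: [518.3, -344.6, 17.1]
tool_rot: [1.802, 0.68, -1.802]
contact_force: [0.4, 0.0, -0.9]
finger_gap: 18.7
```

apply_moves(
  commands=[
    {"jaw": 1,"tx": 0.3,"ty": 0,"tz": 0,"ax": 0,"ay": 0,"az": 0},
    {"jaw": 1,"tx": 0.1,"ty": 0,"tz": 0,"ax": 0,"ay": 0,"az": 0},
    {"jaw": 1,"tx": 0,"ty": 0,"tz": 0,"ax": 0,"ay": 0,"az": 0},
  ],
)

```text
t: 15.53
tool_pos: [518.3, -344.6, 13.2]
tool_rot: [1.802, 0.68, -1.802]
contact_force: [-0.7, -0.5, -1.3]
finger_gap: 18.9
```

apply_moves(
  commands=[
    {"jaw": 1,"tx": 0.15,"ty": 0,"tz": 0,"ax": 0,"ay": 0,"az": 0},
    {"jaw": 1,"tx": 0.1,"ty": 0,"tz": 0,"ax": 0,"ay": 0,"az": 0},
    {"jaw": 1,"tx": 0,"ty": 0,"tz": 0,"ax": 0,"ay": 0,"az": 0},
  ],
)

```text
t: 15.78
tool_pos: [518.7, -344.9, 11.6]
tool_rot: [1.802, 0.679, -1.801]
contact_force: [-1.5, 1.6, 3.0]
finger_gap: 19.1
```

apply_moves(
  commands=[
    {"jaw": 0.6,"tx": 0,"ty": 0,"tz": 0,"ax": 0,"ay": 0,"az": 0},
    {"jaw": 0.3,"tx": 0,"ty": 0,"tz": 0,"ax": 0,"ay": 0,"az": 0},
    {"jaw": 0,"tx": 0,"ty": 0,"tz": 0,"ax": 0,"ay": 0,"az": 0},
    {"jaw": 0,"tx": 0,"ty": 0,"tz": 0,"ax": 0,"ay": 0,"az": 0},
    {"jaw": 0,"tx": 0,"ty": 0,"tz": 0,"ax": 0,"ay": 0,"az": 0},
    {"jaw": 0,"tx": 0,"ty": 0,"tz": 0,"ax": 0,"ay": 0,"az": 0},
    {"jaw": 0,"tx": -1,"ty": 0,"tz": 0,"ax": 0,"ay": 0,"az": 0},
    {"jaw": 0,"tx": -2,"ty": 0,"tz": 0,"ax": 0,"ay": 0,"az": 0},
    {"jaw": 0,"tx": -4,"ty": 0,"tz": 0,"ax": 0,"ay": 0,"az": 0},
    {"jaw": 0,"tx": -4,"ty": 0,"tz": 0,"ax": 0,"ay": 0,"az": 0},
    {"jaw": 0,"tx": -4,"ty": 0,"tz": 0,"ax": 0,"ay": 0,"az": 0},
    {"jaw": 0,"tx": -3,"ty": 0,"tz": 0,"ax": 0,"ay": 0,"az": 0},
    {"jaw": 0,"tx": 0,"ty": 0,"tz": 3,"ax": 0,"ay": 0,"az": 0},
    {"jaw": 0,"tx": 0,"ty": 0,"tz": 4,"ax": 0,"ay": 0,"az": 0},
    {"jaw": 0,"tx": 0,"ty": 0,"tz": 4,"ax": 0,"ay": 0,"az": 0},
    {"jaw": 0,"tx": 0,"ty": 0,"tz": 4,"ax": 0,"ay": 0,"az": 0},
    {"jaw": 0,"tx": 0,"ty": 0,"tz": 0,"ax": 0,"ay": 0,"az": 0},
    {"jaw": 0,"tx": 0,"ty": 0,"tz": 0,"ax": 0,"ay": 0,"az": 0},
  ],
)

```text
t: 17.28
tool_pos: [404.4, -445.2, 191.6]
tool_rot: [1.804, 0.676, -1.803]
contact_force: [0.9, 0.1, -0.6]
finger_gap: 85.5
```

```bash
python3 look.py k; python3 br.py k,238,200,316,250
python3 - <<'E'
from m import *
d=cams.camera("side")[1];S=cv2.imread("pics/ks_raw.png");T=cv2.imread("pics/kt_raw.png")
m,W=box("side",S,(370,270,480,440),lambda h,s,v:(s>70)&(v>88),34);P,_=cloud("side",d,m);print("stick side",W.mean(0).round(1),"top z pct",np.percentile(P[:,2],[5,50,90]).round(1))
T0=cv2.imread("pics/top0.png")
def cen(I,roi,f):
    m,W=box("top",I,roi,f,5);return W.mean(0).round(1)
for nm,roi,f in (("gauge",(300,100,390,155),lambda h,s,v:s>150),("hasp",(210,295,260,370),lambda h,s,v:s>120),("ring",(400,120,440,160),lambda h,s,v:v>105),("dish",(112,255,182,330),lambda h,s,v:v>130)):
    print(nm,cen(T0,roi,f),cen(T,roi,f))
E
```

```text
t 17.28 tcp [ 404.4 -445.2  191.6] head 41.14 down [ 0.001 -0.001 -1.   ] F [ 0.9  0.1 -0.6] gap 85.5 q [-1.03  0.26  1.56  0.    1.32 -0.18]
k [(np.int32(129), array([ 17.2, 156.7])), (np.int32(160), array([17. , 93.7]))] ang from +y (ccw) -0.26
stick side [ 519.8 -343.7] top z pct [ 5.5 32.5 34.6]
gauge [818.2  12.7] [818.2  12.6]
hasp [327.2 264.7] [327.3 264.6]
ring [ 765.2 -151.5] [ 763.2 -166.9]
dish [407.2 451.2] [406.4 453.1]
```

View pics/kt_raw.png

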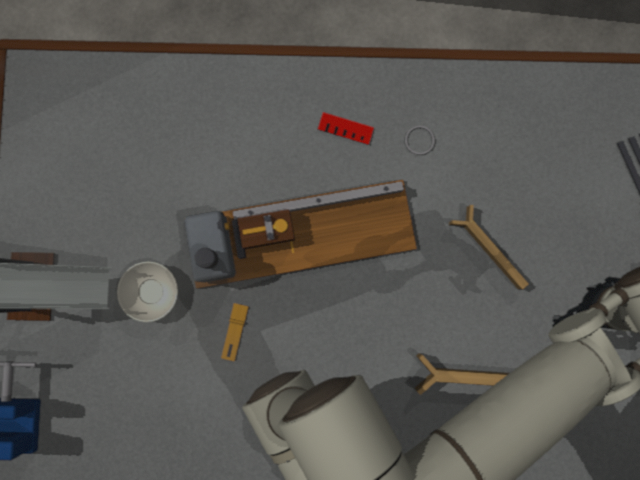

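View pics/ks_raw.png

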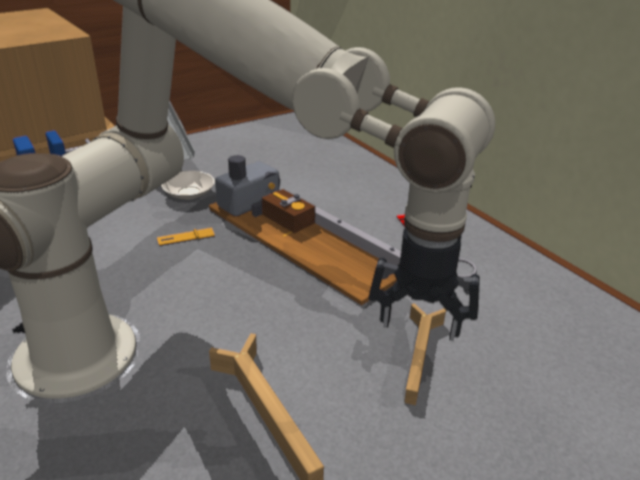

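```bash
python3 - <<'E'
from h import *
a=cv2.imread("pics/top0.png")[115:165,395:445];b=cv2.imread("pics/kt_raw.png")[115:165,395:445]
print("ring shift px",cv2.phaseCorrelate(np.float32(a[...,1]),np.float32(b[...,1])))
print(np.abs(ctrl.sense()["qvel"]).max(),ctrl.finish_job())
E
```

```text
ring shift px ((-0.11580034348252966, -0.04629684311615989), 0.8667090934753418)
the job is handed in; nothing more can be done
0.012612983733344183 None
```

I pushed the jig against the fence and along it to the stop with the smaller push stick. The stick is back on the bare counter near where it started. I handed the job in at about 17.3 s, and no verdict is reported.

**Jig:**
- **At the fence:** it was flat when its nose was about 63 mm along the board, before the brass line at 80 mm. The brass key blank showed it within 0.1° of the fence there, and 0.4° or less in every picture after that.
- **At the stop:** it stopped advancing while the push force rose to 21 N, which fits it being against the stop. The pictures after the stick was withdrawn show it has not moved.

**Stick:** I set it down with about 3 N of contact before opening the gripper. Its top measured 33–35 mm high in the side view, so it lies flat. The gripper is well clear.

**Other items:** the gauge and hasp are where they were to within 0.1 mm, and the dish to within about 2 mm (its mask is rough).

**Disagreements:**
- **Key ring:** a colour mask suggested it had shifted 15 mm. That mask caught only part of the thin ring. An image match gives about 0.1 pixel (under 0.5 mm), and nothing came near it.
- **Jig outline:** while the arm shaded it, the colour-mask reading of the jig's outline was unreliable, with one reading 2.2° off. I relied on the brass blank, the contact force and the enlarged picture there.

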